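# Roof for the toy petrol station

## Robot

A 6-joint arm with a two-finger parallel gripper is mounted at the origin on the work surface. World frame = base frame: x ahead of the robot, y to its left, z up, the work surface at z = 0. Lengths are in m, angles in rad, forces in N, time in s.
With the tool pointing down it reaches from about 0.35 to 0.875 m from the base axis. Payload 4.2 kg.
Tool frame: the origin (TCP) lies at the very end of the fingers, on their centre line; the grasp point (between the pads) lies 19 mm behind it; z points along the fingers, y is the direction in which the jaws open and shut (so a half turn about z gives the same grasp; the last joint's range is limited). The gripper opens to 87 mm and grips with 3 to 60 N. Pads are 19 mm wide; open, the fingers measure 117 mm over their backs; the gripper's body (75 mm by 190 mm) begins 51 mm behind the grasp point.
Start: joints at [-0.863, 0.385, 0.008, 0, -1.194, -0.259], TCP at [0.271, -0.563, 0.223] pointing down, gripper open.
Joint ranges: [-3.14, 3.14], [-1.21, 2.06], [-1.07, 1.41], [-3.16, 2.05], [-2.99, -0.16], [-3.1, 3.1]. Speed limits (rad/s): [2.79, 2.79, 3.14, 3.14, 3.14, 3.14].

## Interface

Orientations are given as a unit quaternion [w, x, y, z].
In Python, from plant import bot gives the robot as it stands.
- The arm moves only by the shell command python3 -m creep 'ROWS' [FORCE]. ROWS is JSON, a list of rows, each a list of 3 entries, a list of its own where there are three numbers: the turn, a rotation vector about the tool's x, y, z in degrees, then the shift along the tool's x, y, z in mm, then the opening, from -1 (shut) to 1 (fully open). In form: [[[wx, wy, wz], [tx, ty, tz], jaw], ...]. A call has 1 to 5 rows; each row shifts and turns the pose as measured when the row begins, along the tool's axes as they then stand; what a row does not reach is not made up. A row lasts 1/12 s, in which the tool goes at most 41.7 mm and 7.16 degrees, less where a joint would pass 70% of its speed; a pose out of reach is approached as far as the arm can. A call is refused whole if a number of a shift passes 41.7 or a number of a turn 7.16, either way. A call with a gripper value outside its range is refused whole. The fingers move at their own pace and stop on an object; FORCE is the grip in N (left out, the last holds). Time passes only in rows, so rows that do not move let the fingers close. It gives the time, the measured TCP pose, the force and the opening at its end, in the units of the state.
- bot.get_obs(): the state, without advancing time (a new reading comes with each control period).
- bot.capture(name): name is "scene" or "top"; returns the picture (420x560x3 uint8, blue, green, red); there is no depth.
- bot.get_calibration(name): a dict with "fx", "fy", "cx", "cy" (pixels), "dist" ([k1, k2, p1, p2, k3] as OpenCV has them; the pictures are not rectified), "position" and "rotation" of the camera in the world. Camera axes: x right, y down, z forward; pixel columns grow to the right and rows downward; lengths in m; the calibration is good to about 2 mm. A picture is of the moment at which its call begins. get_calibration takes no time and is no camera call.
- bot.sign_off(): hands the job in, once; it reports no verdict.
The state is a dict: "time": time; "joints": joint angles; "qd": joint speeds; "effort": joint torques, N m; "eef_pos": TCP position; "orientation": TCP orientation; "force": force on the tool from outside, world axes, zero at the start; "wrist_torque": the same for the moment, N m; "opening": finger opening in m.
Only numpy, scipy, OpenCV 4.12 (cv2) and the standard library are available. Lean on these libraries where they do the work, as an engineer would, in place of code of your own. Each camera call takes 0.05 s, during which the arm holds its last target.

## Task

The canopy roof panel is lying on the flat roof of the toy garage, too wide to grip there. Without tipping it off, slide it out over the garage's front edge (the door side) until the rim on that side sticks out, pinch that rim, lift the panel off and set it down gently on top of the posts of the petrol station: level, centred, and with its long side along the station's long side. Let go, and leave the other toys where they are.

Things in the scene. Friction and masses are not known exactly. Their poses are not given: they have to be found in the camera images.
- canopy: loose white plastic canopy panel like a shallow tray, about 150 g, 130 mm (x) by 160 mm (y) over the rims, 25 mm high. Origin: centre of its flat underside, z up. Floor 6 mm thick, 90 by 120 mm; on all four sides a straight rim flares up and outward at 45 degrees. Starts flat on the garage roof, 15 to 60 mm behind the front edge and within 0.15 rad of it; tips off once its centre passes the edge
- canopy_lip (a point): middle of the top edge of the canopy's -x rim (the one near the garage's front edge), 62 mm in -x and 23 mm up from the canopy's origin. Every rim is 8 mm thick and 24 mm long in section, open underneath: its mid-plane starts 45 mm (x rims) or 60 mm (y rims) from the centre, 6 mm up, and rises 17 mm over 17 mm outward
- garage: fixed grey toy garage, turned side-on to the robot (door towards -y, within 0.25 rad), white tilt-up door closed in its front. Origin on the table under the middle of the roof's front edge; its +x points back from the door, y along that edge, z up. The flat roof is 230 mm deep (x 0 to 0.23), 220 mm wide, 110 mm above the table; a 35 mm high stair hut and a 10 mm kerb stand on its rear strip (x above 0.20)
- station: fixed wooden toy petrol station: base 100 mm (x) by 150 mm (y), four thin posts carrying two beams along y, a lower pump between. Origin on the table under its centre; long side along y. The beams' flat tops are 90 mm above the table and span 62 mm in x and 112 mm in y. The canopy rests on them, underside at 90 mm, either way round
- car: blue die-cast car, 95 mm long, 43 mm high, loose bystander; origin at the centre of its underside
- tractor: yellow tractor, about 105 mm long, 90 mm high, loose bystander; origin under its middle
- cone: orange traffic cone, 80 mm high, 62 mm base, loose bystander; origin at the centre of its underside
- lorry: wooden lorry, 120 mm long, 62 mm high, loose bystander; origin at the centre of its underside
- tree: wooden tree, 105 mm high, 60 mm across, loose bystander; origin at the centre of its underside
Not all that is in view belongs to the job. Of the things that look like the canopy, the larger one is meant. Leave any green look-alike of the station alone.

How it is judged:
On the way, in this order (a step that is already met when the one before it is completed fails the run):
1. the canopy, still lying flat on the garage roof, has the rim on that side sticking out at least 15 mm past the garage's front edge (x of canopy_lip in the frame of garage below -0.015 m and z of canopy in the frame of garage between 0.105 and 0.115 m and angle between canopy's own z axis and vertical below 0.08 rad), for 0.2 s.
2. the canopy is lifted at least 10 mm clear of the garage roof, held by the fingers (z of canopy in the frame of garage above 0.12 m and contact force between the fingers and canopy above 0.5 N), for 0.1 s.
At the end, for the whole second after the job is handed in: the canopy lies at rest, right way up and level (within 0.06 rad) on the station's beams (underside 86 to 94 mm above the table), its centre within 20 mm of the station's centre and its sides within 0.2 rad of the station's, released (horizontal distance between canopy and station below 0.02 m and z of canopy in the frame of station between 0.086 and 0.094 m and angle between canopy's own z axis and vertical below 0.06 rad and angle between the x axis of canopy and the x axis of station, either way round below 0.2 rad and linear speed of canopy below 0.02 m/s); the robot touches nothing.
It fails at once if the canopy falls below the station's top (height (world z) of canopy below 0.07 m).
It fails at once if the canopy is dropped or slammed onto the station (faster than 0.55 m/s close above it) (horizontal distance between canopy and station below 0.06 m and height (world z) of canopy below 0.12 m and linear speed of canopy above 0.55 m/s).
It fails at once if another toy is moved by more than 30 mm (distance of any of car, tractor, cone, lorry, tree from where it was at the start of the episode above 0.03 m).
It also fails if it takes over 54 s, if anything falls off the work surface, if the arm or the gripper's body presses on something with over 40 N, if the wrist force passes 120 N, or if a joint passes its speed limit or range.

## Working session

There is one attempt and no reset: what is moved stays moved. The work goes in short steps, Python scripts to look and compute and a shell command to move; the robot and the scene stay as the last step left them, time stands still between calls to the robot, and variables do not carry over. Pictures are saved under pics/ and viewed, and the job is handed in when it is done.

```bash
ls; mkdir -p pics
python3 - <<'E'
from plant import bot
import cv2
for n in("scene","top"):
    im=bot.capture(n); cv2.imwrite(f"pics/{n}0.png",im)
    print(n,bot.get_calibration(n))
print(bot.get_obs())
E
```

```text
pics
scene {'fx': 420.6721501003443, 'fy': 420.6721501003443, 'cx': 278.8501109528668, 'cy': 208.05088480315408, 'dist': array([-0.13246721,  0.        ,  0.        ,  0.        ,  0.        ]), 'position': array([1.06867076, 0.22319091, 1.13138315]), 'rotation': array([-0.14519455,  0.52774741,  0.80896906, -0.2144068 ])}
top {'fx': 435.12104675190136, 'fy': 435.12104675190136, 'cx': 276.0959227743576, 'cy': 208.7073104661732, 'dist': array([0.00383365, 0.        , 0.        , 0.        , 0.        ]), 'position': array([ 0.44796959, -0.00821889,  1.39671993]), 'rotation': array([-0.01736663,  0.70952246, -0.70391886,  0.02783024])}
{'time': 0.1, 'joints': array([-8.63389731e-01,  3.85490722e-01,  6.75723949e-03, -3.94049770e-04,
       -1.19400580e+00, -2.58588031e-01]), 'qd': array([ 6.68307123e-05, -1.72571932e-03,  2.97353215e-03,  2.21755790e-03,
       -8.84308007e-05,  1.98780226e-03]), 'effort': array([-1.77660672e-04, -3.91690135e+01,  1.87934393e+01,  4.23189595e+00,
        1.34087470e-02, -7.94994730e-05]), 'eef_pos': array([ 0.27095288, -0.56261757,  0.22156634]), 'orientation': array([-2.89004259e-04, -2.22459537e-01,  9.74941422e-01,  9.45399519e-04]), 'force': array([ 0.61831499, -0.67587003,  0.26414639]), 'wrist_torque': array([ 0.01559308, -0.0329017 ,  0.00099291]), 'opening': 0.08710442085183495}
```

View pics/scene0.png

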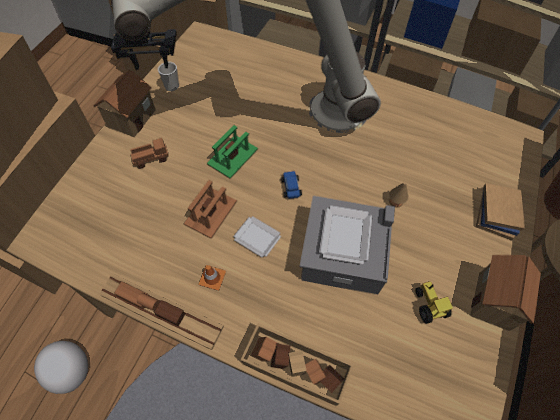

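View pics/top0.png

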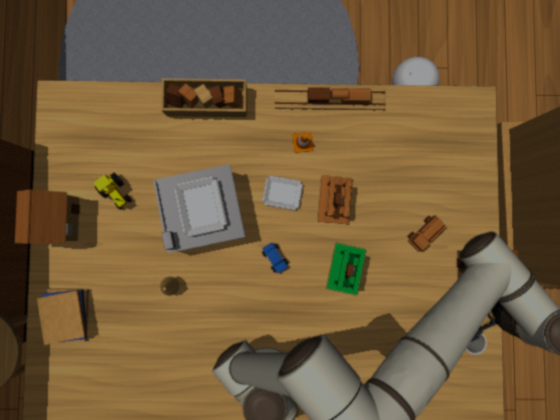

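Canopy candidates in the top view are the tray on the garage roof at (201,208) and a smaller tray on the table at (283,193); the larger one, on the roof, is meant. Station candidates are the wooden one at (336,200) and the green look-alike at (347,268); the wooden one is meant. I'll confirm both in an enlarged crop.

Run:
```python
import cv2
im=cv2.imread("pics/top0.png")
cv2.imwrite("pics/crop0.png",cv2.resize(im[150:300,140:380],None,fx=3.3,fy=3.3,interpolation=cv2.INTER_CUBIC))
im=cv2.imread("pics/scene0.png")
cv2.imwrite("pics/crop1.png",cv2.resize(im[110:300,170:410],None,fx=3.1,fy=3.1,interpolation=cv2.INTER_CUBIC))
```

```text
(no output)
```

View pics/crop0.png

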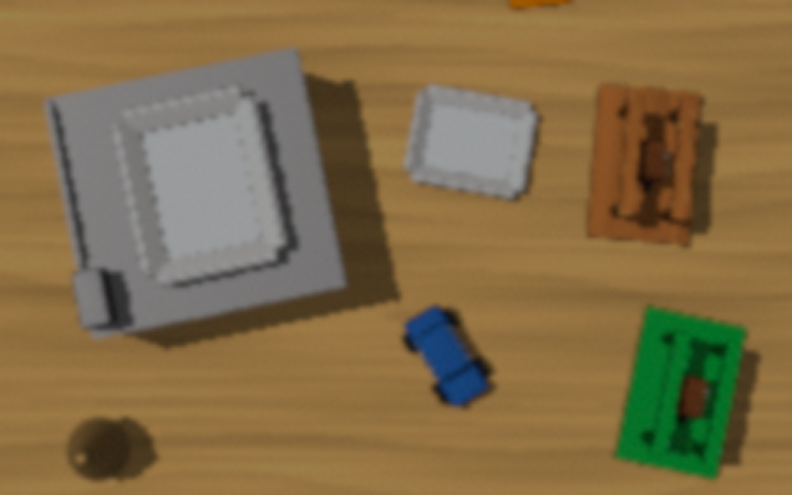

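View pics/crop1.png

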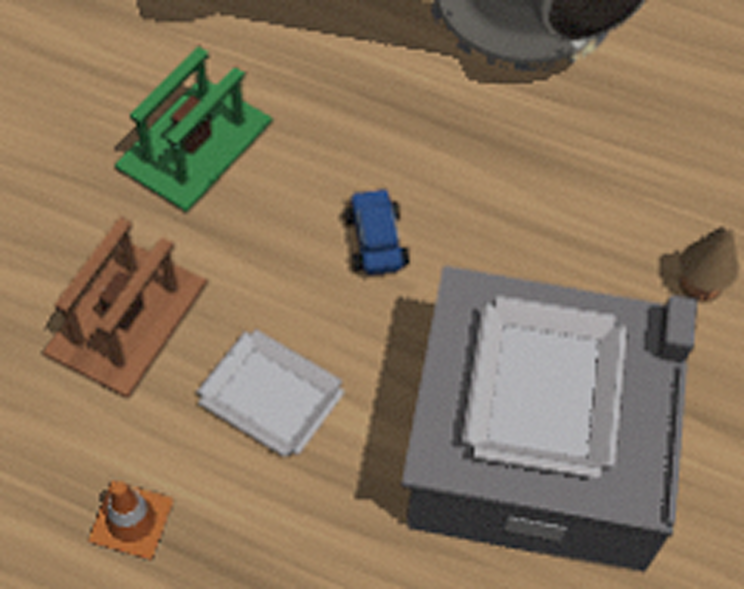

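The crops confirm it: the roof tray is the larger one, with the smaller tray on the table at crop (472,142). The wooden station is at (645,165) and the green look-alike sits below it. Next I'll measure.

```bash
cat > h.py <<'E'
import numpy as np, cv2
from scipy.spatial.transform import Rotation as R
from plant import bot
def ray(n,px):
    c=bot.get_calibration(n); K=np.array([[c['fx'],0,c['cx']],[0,c['fy'],c['cy']],[0,0,1]])
    u=cv2.undistortPoints(np.array(px,float).reshape(-1,1,2),K,c['dist']).reshape(-1,2)
    q=c['rotation']; r=R.from_quat([q[1],q[2],q[3],q[0]])
    return np.array(c['position']), r.apply(np.c_[u,np.ones(len(u))])
def onz(n,px,z):
    o,d=ray(n,px); return o+d*((z-o[2])/d[:,2])[:,None]
def proj(n,P):
    c=bot.get_calibration(n); K=np.array([[c['fx'],0,c['cx']],[0,c['fy'],c['cy']],[0,0,1]])
    q=c['rotation']; r=R.from_quat([q[1],q[2],q[3],q[0]]).inv()
    return cv2.projectPoints(r.apply(np.atleast_2d(P)-c['position']),np.zeros(3),np.zeros(3),K,c['dist'])[0].reshape(-1,2)
E
python3 - <<'E'
from h import *
im=cv2.imread("pics/top0.png");sc=cv2.imread("pics/scene0.png")
a=im[165:240,305:365];cv2.imwrite("pics/st.png",cv2.resize(a,None,fx=8,fy=8,interpolation=cv2.INTER_CUBIC))
b=sc[170:245,175:245];cv2.imwrite("pics/st2.png",cv2.resize(b,None,fx=8,fy=8,interpolation=cv2.INTER_CUBIC))
for n,I,(x0,x1,y0,y1) in(("top",im,(150,255,155,260)),("scene",sc,(295,400,190,300))):
    h=cv2.cvtColor(I,cv2.COLOR_BGR2HSV)
    m=np.zeros(h.shape[:2],np.uint8); m[y0:y1,x0:x1]=255
    g=cv2.cvtColor(I,cv2.COLOR_BGR2GRAY)
    gray=((h[...,1]<50)&(g>70)&(m>0)).astype(np.uint8)*255
    print(n,np.percentile(g[gray>0],[5,25,50,75,95]))
    cv2.imwrite(f"pics/g_{n}.png",cv2.resize(I[y0:y1,x0:x1],None,fx=5.4,fy=5.4,interpolation=cv2.INTER_CUBIC))
E
```

```text
top [ 93. 118. 125. 143. 155.]
scene [ 95. 112. 116. 172. 178.]
```

View pics/st.png

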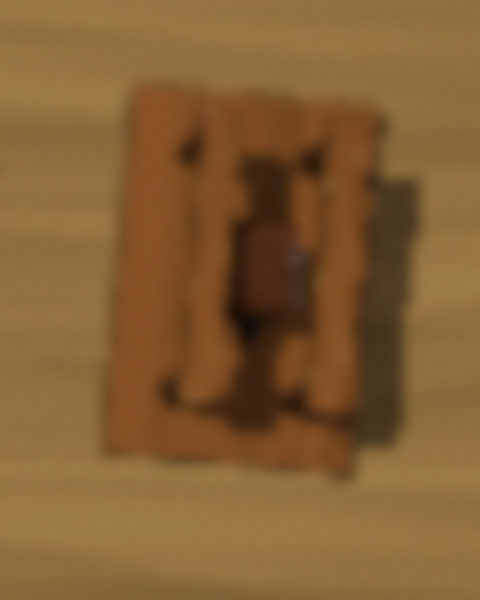

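View pics/st2.png

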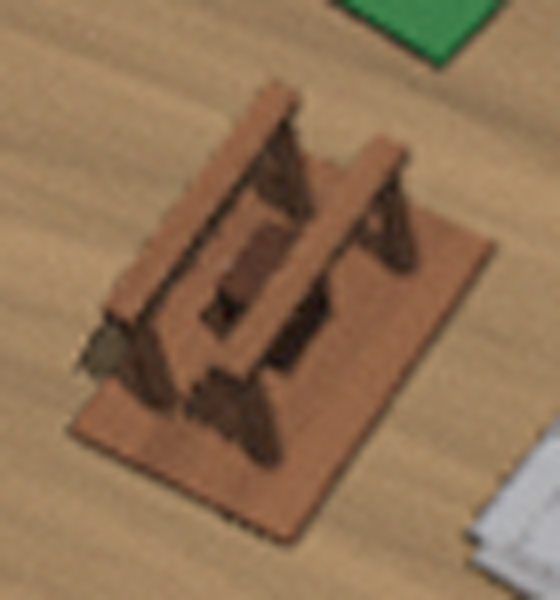

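View pics/g_top.png

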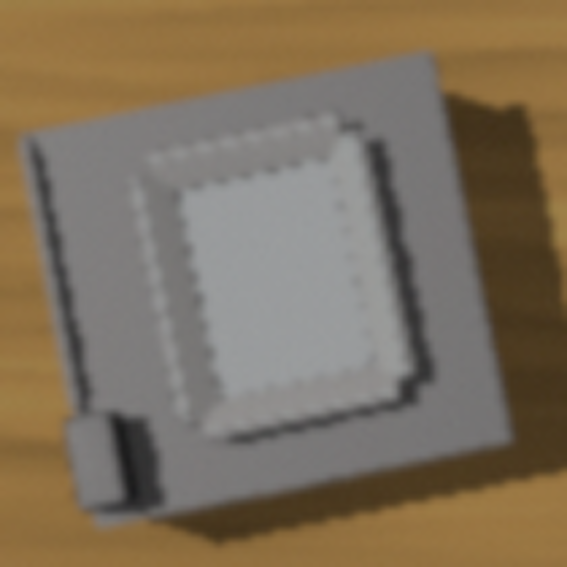

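View pics/g_scene.png

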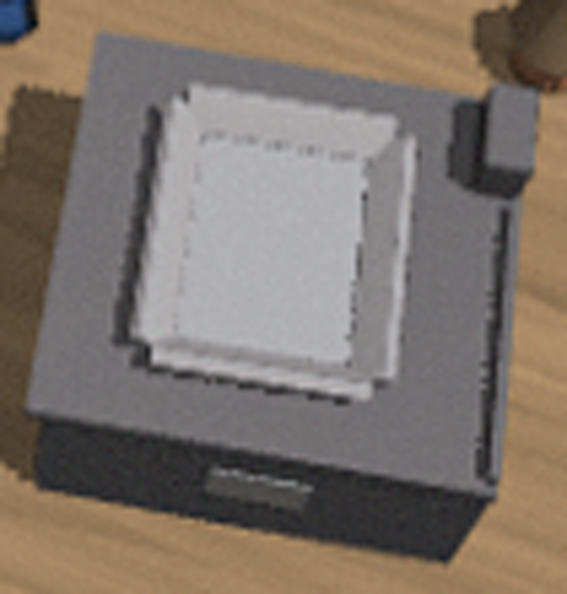

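Run:
```python
from h import *
np.set_printoptions(precision=4,suppress=True)
def q(n,pts,s,off,z):
    p=np.array(pts,float)/s-0.5+0.5/s+off   # resize pixel centres
    return onz(n,p,z)
A=q("scene",[(272,80),(108,300),(408,155),(255,372)],8,[175,170],.09)
print(A, A.mean(0), "len",np.linalg.norm(A[0]-A[1]),np.linalg.norm(A[2]-A[3]),"w",np.linalg.norm(A[0]-A[2]),np.linalg.norm(A[1]-A[3]))
for a,b in((0,1),(2,3)):
    d=A[a]-A[b];print("ang y",np.arctan2(d[1],d[0]))
B=q("scene",[(70,432),(290,545),(495,243)],8,[175,170],.005);print("base",B,(B[0]+B[2])/2)
T=q("top",[(135,85),(383,105),(350,478),(103,455)],8,[305,165],.005);print("top base",T,T.mean(0))
T=q("top",[(205,92),(383,105),(357,415),(180,402)],8,[305,165],.09);print("top beams",T,T.mean(0),np.linalg.norm(T-np.roll(T,1,0),axis=1))
# garage roof
G=q("top",[(433,50),(512,440),(22,132)],5.4,[150,155],.11);print("gar top",G)
e=G[1]-G[0];print(np.linalg.norm(e),np.arctan2(e[1],e[0]),(G[0]+G[1])/2)
G=q("scene",[(97,32),(28,412),(495,492)],5.4,[295,190],.11);print("gar scene",G)
e=G[0]-G[1];print(np.linalg.norm(e),np.arctan2(e[1],e[0]),(G[0]+G[1])/2)
# canopy floor
for n,thr,(x0,x1,y0,y1) in(("top",139,(150,255,155,260)),("scene",0,(295,400,190,300))):
    I=cv2.imread(f"pics/{n}0.png");g=cv2.cvtColor(I,cv2.COLOR_BGR2GRAY)
    if n=="top":
        C=q(n,[(180,192),(333,155),(375,362),(220,402)],5.4,[x0,y0],.116)
    else: C=q(n,[(200,135),(365,155),(348,362),(175,335)],5.4,[x0,y0],.116)
    print("canopy floor",n,C,C.mean(0),np.linalg.norm(C-np.roll(C,1,0),axis=1))
    e=C[1]-C[2] if 0 else C[0]-C[3]; print(np.arctan2(e[1],e[0])); e=C[1]-C[2]; print(np.arctan2(e[1],e[0]))
```

```text
[[ 0.5091 -0.2408  0.09  ]
 [ 0.6168 -0.2496  0.09  ]
 [ 0.518  -0.1789  0.09  ]
 [ 0.6212 -0.1868  0.09  ]] [ 0.5663 -0.214   0.09  ] len 0.10806816951090653 0.10346986790508081 w 0.06250734469839864 0.06294310614109828
ang y 3.0597051992219204
ang y 3.065042635240144
base [[ 0.6365 -0.2726  0.005 ]
 [ 0.6443 -0.1731  0.005 ]
 [ 0.4956 -0.1618  0.005 ]] [ 0.566  -0.2172  0.005 ]
top base [[ 0.6467 -0.174   0.005 ]
 [ 0.6396 -0.2742  0.005 ]
 [ 0.489  -0.2604  0.005 ]
 [ 0.4974 -0.1613  0.005 ]] [ 0.5682 -0.2175  0.005 ]
top beams [[ 0.6322 -0.1904  0.09  ]
 [ 0.6279 -0.258   0.09  ]
 [ 0.5102 -0.2477  0.09  ]
 [ 0.5146 -0.1809  0.09  ]] [ 0.5712 -0.2192  0.09  ] [0.118  0.0677 0.1181 0.0669]
gar top [[0.6631 0.112  0.11  ]
 [0.4488 0.0659 0.11  ]
 [0.6155 0.3365 0.11  ]]
0.219234739197364 -2.929657979629876 [0.556  0.0889 0.11  ]
gar scene [[0.4477 0.0663 0.11  ]
 [0.662  0.1144 0.11  ]
 [0.6108 0.3357 0.11  ]]
0.2196379250490738 -2.9206970996116337 [0.5548 0.0903 0.11  ]
canopy floor top [[0.5825 0.2482 0.116 ]
 [0.6036 0.1652 0.116 ]
 [0.4906 0.1405 0.116 ]
 [0.4682 0.2241 0.116 ]] [0.5362 0.1945 0.116 ] [0.1168 0.0856 0.1157 0.0866]
0.20735213472294872
0.21523073105741777
canopy floor scene [[0.4877 0.1383 0.116 ]
 [0.4643 0.2202 0.116 ]
 [0.5776 0.2485 0.116 ]
 [0.598  0.1656 0.116 ]] [0.5319 0.1931 0.116 ] [0.1137 0.0852 0.1168 0.0853]
-2.8983993646095887
-2.8969435451479235
```

```bash
cat > plan.py <<'E'
import sys
from h import *
np.set_printoptions(precision=2,suppress=True)
# usage: plan.py x y z jawangle_deg tilt_deg : jaw axis at world heading, tool tilted about tool x
def target(jaw,tilt):
    j=np.radians(jaw); y=np.array([np.cos(j),np.sin(j),0]); z=np.array([0,0,-1.]); x=np.cross(y,z)
    return R.from_matrix(np.c_[x,y,z])*R.from_euler('x',tilt,degrees=True)
if __name__=="__main__":
    a=list(map(float,sys.argv[1:])); o=bot.get_obs(); q=o['orientation']
    r=R.from_quat([q[1],q[2],q[3],q[0]]); p=o['eef_pos']
    print("t",round(o['time'],2),"pos mm",p*1000,"tool z",r.as_matrix()[:,2],"jaw",r.as_matrix()[:,1],"F",o['force'],"open",round(o['opening']*1000,1),"q",o['joints'])
    if a:
        d=r.inv().apply(np.array(a[:3])-p)*1000; print("shift",d,"rows",np.abs(d).max()/41.7, "norm rows",np.linalg.norm(d)/41.7)
        t=target(a[3],a[4]); w=(r.inv()*t).as_rotvec(degrees=True); print("turn",w,"rows",np.linalg.norm(w)/7.16)
E
python3 plan.py .537 .179 .26 192.9 0
```

```text
t 0.1 pos mm [ 270.95 -562.62  221.57] tool z [-0.  0. -1.] jaw [-0.43  0.9   0.  ] F [ 0.62 -0.68  0.26] open 87.1 q [-0.86  0.39  0.01 -0.   -1.19 -0.26]
shift [-561.4   552.89  -37.42] rows 13.46285511328177 norm rows 18.91681793397727
turn [  0.1    0.07 -77.19] rows 10.781143584297496
```

```bash
python3 -m creep '[[[0,0,0],[0,0,-40],1],[[0,0,0],[-28,28,0],1],[[0,0,0],[-28,28,0],1],[[0,0,0],[-28,28,0],1],[[0,0,0],[-28,28,0],1]]'; python3 -m creep '[[[0,0,0],[-28,28,0],1],[[0,0,0],[-28,28,0],1],[[0,0,0],[-28,28,0],1],[[0,0,0],[-28,28,0],1],[[0,0,0],[-28,28,0],1]]';python3 plan.py .537 .179 .26 192.9 0
```

```text
time: 0.52
eef_pos: [0.3222, -0.4163, 0.2589]
orientation: [-0.002, -0.217, 0.976, 0.004]
force: [1.0, -0.3, -0.2]
opening: 0.0869
time: 0.93
eef_pos: [0.3897, -0.2209, 0.2584]
orientation: [-0.003, -0.215, 0.977, 0.005]
force: [1.2, -0.4, 0.5]
opening: 0.0869
t 0.93 pos mm [ 389.65 -220.86  258.43] tool z [-0.01  0.01 -1.  ] jaw [-0.42  0.91  0.01] F [ 1.24 -0.39  0.52] open 86.9 q [-0.16  0.06 -0.33 -0.01 -1.19 -0.98]
shift [-301.61  301.06    1.15] rows 7.232814928959637 norm rows 10.219461642835853
turn [  0.67   0.33 -78.07] rows 10.904812656657208
```

```bash
python3 -m creep '[[[0,0,0],[-28,28,0],1],[[0,0,0],[-28,28,0],1],[[0,0,0],[-28,28,0],1],[[0,0,0],[-28,28,0],1],[[0,0,0],[-28,28,0],1]]'; python3 -m creep '[[[0,0,0],[-28,28,0],1],[[0,0,0],[-28,28,0],1],[[0,0,0],[-28,28,0],1],[[0,0,0],[-28,28,0],0.4],[[0,0,0],[-28,28,0],0.4]]';python3 plan.py .537 .179 .26 192.9 0
python3 -m creep '[[[0,0,-7],[0,0,0],0.4],[[0,0,-7],[0,0,0],0.4],[[0,0,-7],[0,0,0],0.4],[[0,0,-7],[0,0,0],0.4],[[0,0,-7],[0,0,0],0.4]]';python3 -m creep '[[[0,0,-7],[0,0,0],0.4],[[0,0,-7],[0,0,0],0.4],[[0,0,-7],[0,0,0],0.4],[[0,0,-7],[0,0,0],0.4],[[0,0,-7],[0,0,0],0.4]]'; python3 plan.py .537 .179 .18 192.9 0
```

```text
time: 1.35
eef_pos: [0.4571, -0.0248, 0.2595]
orientation: [-0.003, -0.215, 0.977, 0.006]
force: [0.9, 0.1, -0.3]
opening: 0.0871
time: 1.77
eef_pos: [0.5244, 0.1715, 0.2603]
orientation: [-0.003, -0.216, 0.976, 0.006]
force: [0.8, -1.1, 0.6]
opening: 0.0802
t 1.77 pos mm [524.39 171.54 260.29] tool z [-0.01  0.01 -1.  ] jaw [-0.42  0.91  0.01] F [ 0.83 -1.14  0.57] open 80.2 q [ 0.6   0.24 -0.1  -0.01 -1.23 -1.73]
shift [-14.58   1.43   0.25] rows 0.34961687675761743 norm rows 0.35135449855509454
turn [  0.8    0.33 -77.91] rows 10.88196298738389
time: 2.18
eef_pos: [0.5253, 0.1813, 0.2549]
orientation: [-0.005, -0.508, 0.862, 0.007]
force: [-0.1, -0.2, -1.0]
opening: 0.0612
time: 2.6
eef_pos: [0.5236, 0.1812, 0.2516]
orientation: [0.005, 0.748, -0.664, -0.01]
force: [-0.0, -0.4, -0.4]
opening: 0.0606
t 2.6 pos mm [523.57 181.15 251.59] tool z [-0.02  0.01 -1.  ] jaw [-0.99 -0.12  0.02] F [-0.02 -0.44 -0.41] open 60.6 q [ 0.62  0.25 -0.1  -0.02 -1.23 -0.49]
shift [  4.29 -14.58  71.27] rows 1.7091422578295328 norm rows 1.747575631989123
turn [ 1.18  0.52 -6.1 ] rows 0.8711967002546744
```

```bash
python3 -m creep '[[[1.2,0.5,-6.1],[4,-14.5,30],0.4],[[0,0,0],[0,0,20],0.4],[[0,0,0],[0,0,0],0.4]]'; python3 plan.py .537 .179 .121 192.9 0
python3 - <<'E'
from h import *
im=bot.capture("scene"); cv2.imwrite("pics/s1.png",cv2.resize(im[140:320,250:450],None,fx=3.3,fy=3.3,interpolation=cv2.INTER_CUBIC))
E
```

```text
time: 2.85
eef_pos: [0.5386, 0.1794, 0.2006]
orientation: [-0.002, 0.785, -0.619, 0.001]
force: [-0.3, -0.9, 0.3]
opening: 0.061
t 2.85 pos mm [538.64 179.41 200.56] tool z [ 0.  0. -1.] jaw [-0.97 -0.23 -0.  ] F [-0.3  -0.87  0.32] open 61.0 q [ 0.61  0.3  -0.17  0.   -1.09 -0.37]
shift [ 0.11  2.   79.55] rows 1.9076607312210738 norm rows 1.908264792460562
turn [-0.22  0.07  0.59] rows 0.08875055881838834
```

View pics/s1.png

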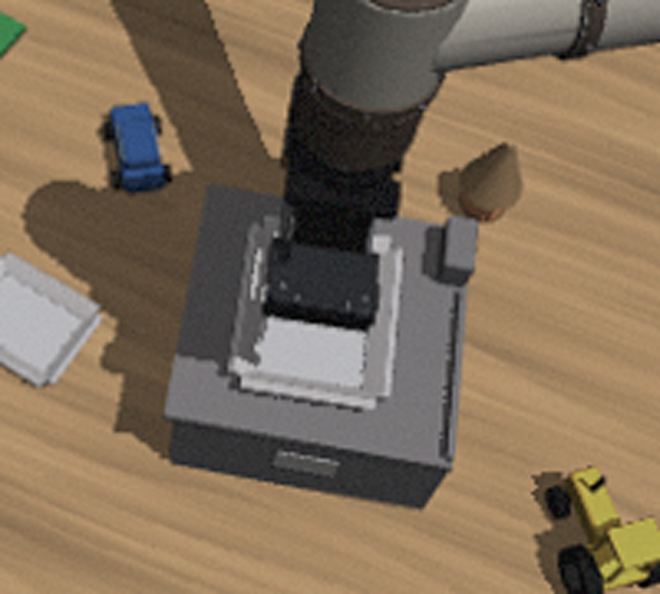

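The gripper is above the canopy, with its body at about (325,285) in the crop and the tray around it. I'll lower it inside.

```bash
python3 -m creep '[[[0,0,0.6],[0,2,30],0.4],[[0,0,0],[0,0,30],0.4],[[0,0,0],[0,0,12],0.4],[[0,0,0],[0,0,0],0.4]]'; python3 plan.py .537 .179 .120 192.9 0
```

```text
time: 3.23
eef_pos: [0.5412, 0.1809, 0.1336]
orientation: [-0.007, 0.782, -0.624, 0.004]
force: [-0.5, -0.2, 0.5]
opening: 0.061
t 3.23 pos mm [541.25 180.91 133.59] tool z [ 0.01  0.01 -1.  ] jaw [-0.97 -0.22 -0.02] F [-0.55 -0.25  0.48] open 61.0 q [ 0.61  0.37 -0.27  0.   -0.92 -0.39]
shift [ 0.96  4.77 13.51] rows 0.32405936538701746 norm rows 0.3444335850988853
turn [-0.88  0.15 -0.06] rows 0.1252102825982016
```

```bash
python3 -m creep '[[[-0.9,0,0],[1,5,8],0.4],[[0,0,0],[0,0,4],0.4],[[0,0,0],[0,0,0],0.4]]'; python3 plan.py .537 .179 .120 192.9 0
```

```text
time: 3.48
eef_pos: [0.5382, 0.1798, 0.1241]
orientation: [-0.002, 0.782, -0.623, -0.0]
force: [0.9, 0.7, 0.1]
opening: 0.0607
t 3.48 pos mm [538.21 179.8  124.13] tool z [ 0.  0. -1.] jaw [-0.97 -0.22 -0.  ] F [0.91 0.66 0.13] open 60.7 q [ 0.61  0.38 -0.27 -0.   -0.92 -0.38]
shift [0.53 1.37 4.13] rows 0.09897416600388205 norm rows 0.10501827992596119
turn [-0.17  0.2  -0.03] rows 0.037371330194486484
```

```bash
python3 -m creep '[[[0,0,0],[6,0,3],0.4],[[0,0,0],[8,0,0],0.4],[[0,0,0],[8,0,0],0.4],[[0,0,0],[8,0,0],0.4],[[0,0,0],[8,0,0],0.4]]'; python3 plan.py .537 .179 .1215 192.9 0;python3 -m creep '[[[0,0,0],[8,0,0],0.4],[[0,0,0],[8,0,0],0.4],[[0,0,0],[0,0,0],0.4]]'; python3 plan.py .537 .179 .1215 192.9 0
python3 - <<'E'
from h import *
im=bot.capture("scene"); cv2.imwrite("pics/s2.png",cv2.resize(im[140:320,250:450],None,fx=3.3,fy=3.3,interpolation=cv2.INTER_CUBIC))
E
```

```text
time: 3.9
eef_pos: [0.5495, 0.142, 0.1245]
orientation: [-0.006, 0.783, -0.622, 0.001]
force: [0.3, 1.2, 0.1]
opening: 0.0609
t 3.9 pos mm [549.47 141.96 124.51] tool z [ 0.01  0.01 -1.  ] jaw [-0.97 -0.22 -0.01] F [0.29 1.22 0.11] open 60.9 q [ 0.54  0.37 -0.28 -0.   -0.91 -0.31]
shift [-38.88   3.85   3.2 ] rows 0.9324313319937263 norm rows 0.9401234322133148
turn [-0.61  0.34  0.1 ] rows 0.09859264972489655
time: 4.15
eef_pos: [0.554, 0.1227, 0.1252]
orientation: [-0.007, 0.782, -0.623, 0.001]
force: [0.2, 0.3, 0.8]
opening: 0.0613
t 4.15 pos mm [554.03 122.72 125.15] tool z [ 0.01  0.01 -1.  ] jaw [-0.97 -0.22 -0.01] F [0.18 0.35 0.79] open 61.3 q [ 0.5   0.37 -0.28 -0.   -0.91 -0.28]
shift [-58.63   4.12   3.97] rows 1.406096907617023 norm rows 1.4127763047571176
turn [-0.68  0.36 -0.04] rows 0.10708285227871164
```

View pics/s2.png

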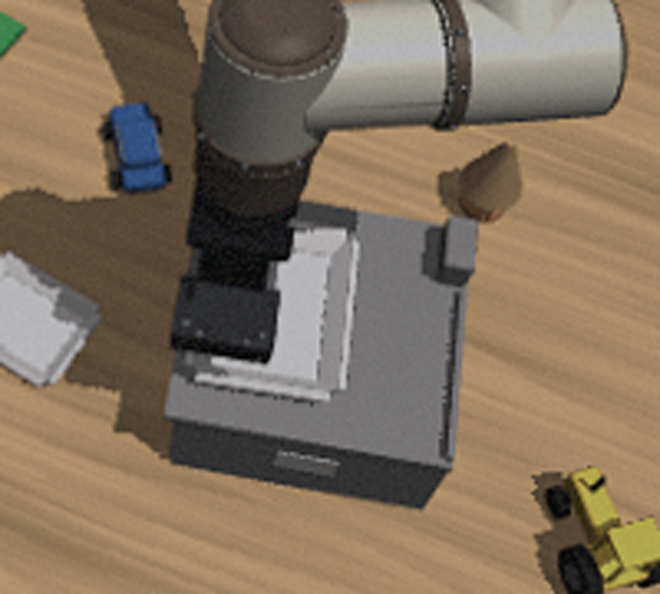

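The canopy is sliding: its back rim moved from about x=395 to 350 in the crop, still square to the roof. I'll continue in small steps and take out the drift.

```bash
python3 -m creep '[[[-0.7,0.3,0],[6,3,3],0.4],[[0,0,0],[6,0,0.5],0.4],[[0,0,0],[6,0,0.5],0.4],[[0,0,0],[6,0,0.5],0.4],[[0,0,0],[0,0,0],0.4]]'; python3 plan.py .5553 .0885 .1215 192.9 0
python3 - <<'E'
from h import *
for n in("scene","top"):
    im=bot.capture(n);x0,y0=(295,190) if n=="scene" else (150,155); cv2.imwrite(f"pics/{n}3.png",cv2.resize(im[y0:y0+110,x0:x0+110],None,fx=5.4,fy=5.4,interpolation=cv2.INTER_CUBIC))
E
```

```text
time: 4.62
eef_pos: [0.5607, 0.1008, 0.1244]
orientation: [-0.005, 0.783, -0.622, 0.002]
force: [-0.2, 0.0, 1.2]
opening: 0.0607
t 4.62 pos mm [560.66 100.85 124.41] tool z [ 0.01  0.01 -1.  ] jaw [-0.97 -0.23 -0.01] F [-0.23  0.05  1.24] open 60.7 q [ 0.46  0.38 -0.27 -0.   -0.91 -0.23]
shift [10.83  8.04  2.79] rows 0.2596345865370337 norm rows 0.3302721389122889
turn [-0.61  0.2   0.16] rows 0.09221122694280375
```

View pics/scene3.png

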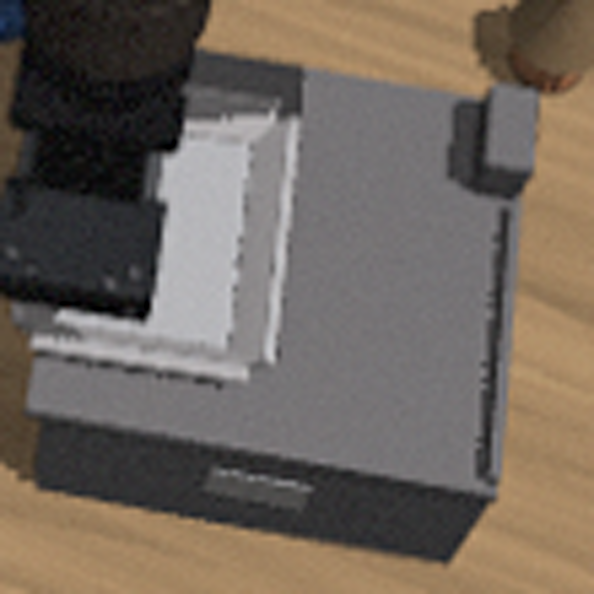

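View pics/top3.png

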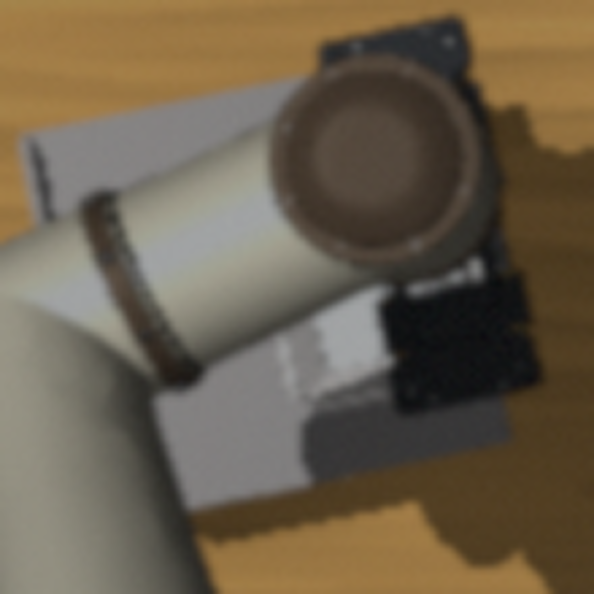

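```bash
cat > gf.py <<'E'
from h import *
import sys
np.set_printoptions(precision=4,suppress=True)
G0=np.array([.5553,.0895]);a=.217;ex=np.array([-np.sin(a),np.cos(a)]);ey=np.array([-np.cos(a),-np.sin(a)])
def toG(P): d=np.atleast_2d(P)[:,:2]-G0; return np.c_[d@ex,d@ey]
E
python3 - <<'E'
from gf import *
def px(pts): return np.array(pts,float)/5.4-0.5+0.5/5.4+[295,190]
for l in([(365,155),(348,362)],[(250,138),(232,348)]):
    print(toG(onz("scene",px(l),.116)))
print(toG([.5607,.1008]))
E
```

```text
[[ 0.1472  0.0607]
 [ 0.1504 -0.056 ]]
[[ 0.0877  0.0589]
 [ 0.0935 -0.0596]]
[[ 0.0099 -0.0077]]
```

```bash
python3 -m creep '[[[-0.6,0,0],[6,0,2],0.4],[[0,0,0],[6,0,0.5],0.4],[[0,0,0],[5,0,0.5],0.4],[[0,0,0],[0,0,0],0.4]]'; python3 -m creep '[[[0,0,0],[0,0,0],0.4],[[0,0,0],[-2,0,0],0.4],[[0,0,0],[0,0,0],0.4],[[0,0,0],[0,0,0],0.4]]'
python3 - <<'E'
from gf import *
print(toG(bot.get_obs()['eef_pos']))
for n in("scene",):
    im=bot.capture(n);x0,y0=(295,190) if n=="scene" else (150,155); cv2.imwrite(f"pics/{n}4.png",cv2.resize(im[y0:y0+110,x0-20:x0+90],None,fx=5.4,fy=5.4,interpolation=cv2.INTER_CUBIC))
E
```

```text
time: 5.05
eef_pos: [0.5655, 0.0849, 0.1222]
orientation: [-0.002, 0.784, -0.621, -0.001]
force: [-0.3, -0.0, 2.9]
opening: 0.0609
time: 5.38
eef_pos: [0.5649, 0.0862, 0.1219]
orientation: [-0.001, 0.784, -0.621, -0.001]
force: [0.5, 0.7, 4.1]
opening: 0.0611
[[-0.0053 -0.0087]]
```

View pics/scene4.png

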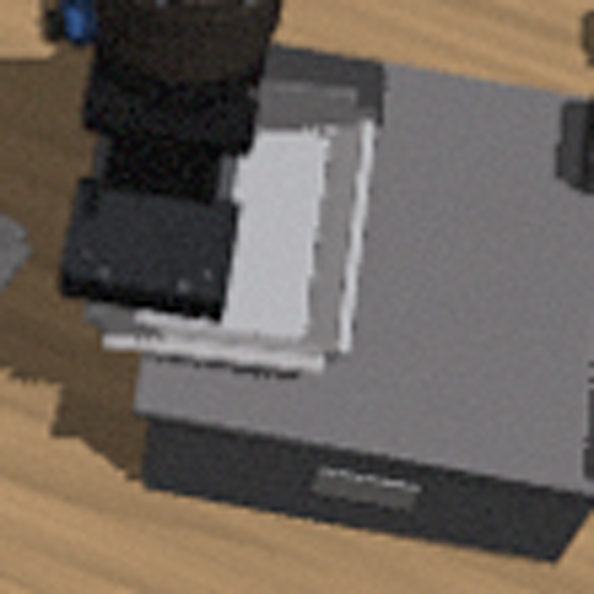

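The floor's back edge now runs (330,138) to (308,340), and the tool is pressing down about 4 N. I'll back the finger off and up before judging the overhang.

```bash
python3 -m creep '[[[0,0,0],[-4,0,-3],0.4],[[0,0,0],[-4,0,-4],0.4],[[0,0,0],[0,0,-25],0.4],[[0,0,0],[0,0,-40],0.4],[[0,0,0],[0,0,-40],0.4]]'
python3 - <<'E'
from gf import *
o=bot.get_obs();print(o['eef_pos'],o['force'])
for n in("scene","top"):
    im=bot.capture(n);x0,y0=(275,190) if n=="scene" else (170,155); cv2.imwrite(f"pics/{n}5.png",cv2.resize(im[y0:y0+110,x0:x0+110],None,fx=5.4,fy=5.4,interpolation=cv2.INTER_CUBIC))
E
```

```text
time: 5.85
eef_pos: [0.5543, 0.0926, 0.2246]
orientation: [0.013, 0.783, -0.622, -0.01]
force: [0.2, 1.0, 0.2]
opening: 0.0609
[0.5543 0.0926 0.2246] [0.2399 0.9817 0.2111]
```

View pics/scene5.png

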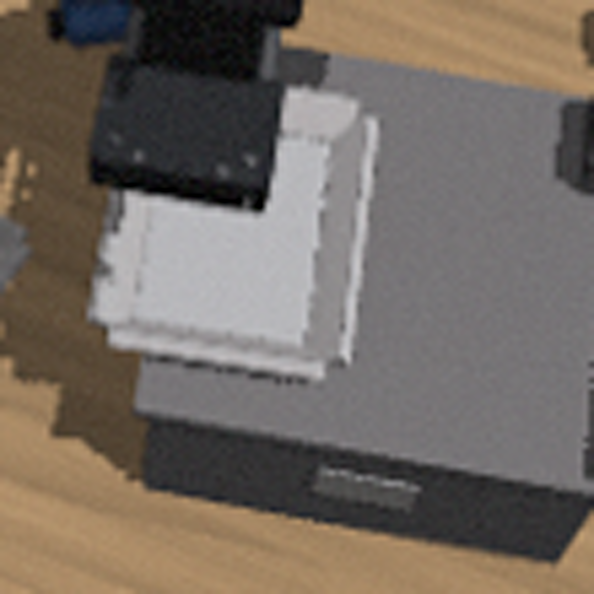

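View pics/top5.png

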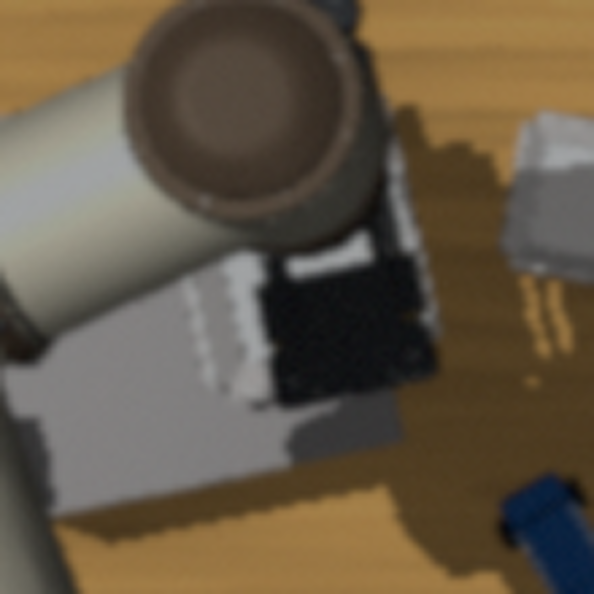

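```bash
python3 -m creep '[[[0,0,0],[38,0,-15],0.2],[[0,0,7],[30,0,-15],0.2],[[0,0,7],[30,0,0],0.2],[[0,0,7],[0,0,0],0.2],[[0,0,7],[0,0,0],0.2]]';python3 -m creep '[[[0,0,7],[0,0,0],0],[[0,0,7],[0,0,0],0],[[0,0,7],[0,0,0],0],[[0,0,7],[0,0,0],0],[[0,0,7],[0,0,0],0]]';python3 -m creep '[[[0,0,7],[0,0,0],0],[[0,0,7],[0,0,0],0],[[0,0,7],[0,0,0],0],[[0,0,4],[0,0,0],0]]';python3 plan.py .575 -.02 .25 102.9 -45
python3 - <<'E'
from gf import *
for n in("scene","top"):
    im=bot.capture(n);cv2.imwrite(f"pics/{n}6full.png",im);x0,y0=(275,190) if n=="scene" else (170,155); cv2.imwrite(f"pics/{n}6.png",cv2.resize(im[y0:y0+110,x0:x0+110],None,fx=5.4,fy=5.4,interpolation=cv2.INTER_CUBIC))
E
```

```text
time: 6.37
eef_pos: [0.5767, -0.0013, 0.2617]
orientation: [-0.006, -0.607, 0.795, 0.004]
force: [0.1, -0.4, 0.5]
opening: 0.0524
time: 6.78
eef_pos: [0.5734, -0.0018, 0.2578]
orientation: [-0.012, -0.334, 0.943, 0.004]
force: [0.3, -0.3, 0.6]
opening: 0.0439
time: 7.12
eef_pos: [0.5705, -0.0008, 0.2542]
orientation: [-0.016, -0.115, 0.993, 0.001]
force: [0.1, 0.6, 0.2]
opening: 0.0437
t 7.12 pos mm [570.45  -0.82 254.23] tool z [-0.03 -0.   -1.  ] jaw [-0.23  0.97  0.01] F [0.1  0.56 0.19] open 43.7 q [ 0.28  0.29 -0.05 -0.01 -1.26 -1.62]
shift [ -0.18 -19.74   4.1 ] rows 0.4733777167109616 norm rows 0.4835171176376843
turn [-44.64  -1.86  -0.43] rows 6.239783572374608
```

View pics/scene6.png

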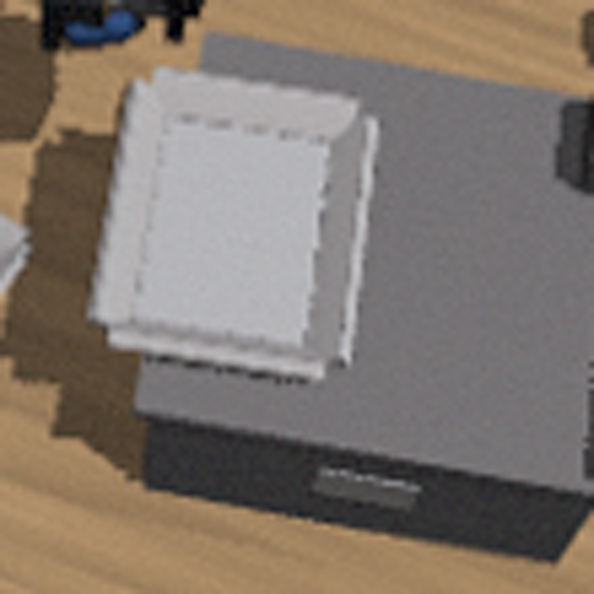

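View pics/top6.png

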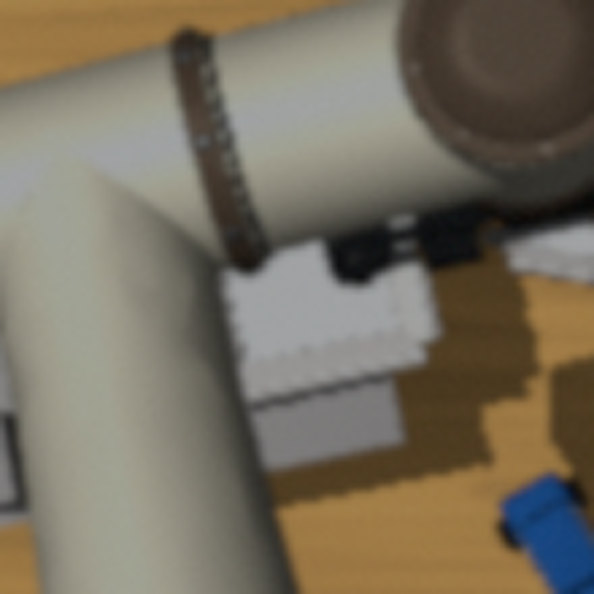

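View pics/scene6full.png

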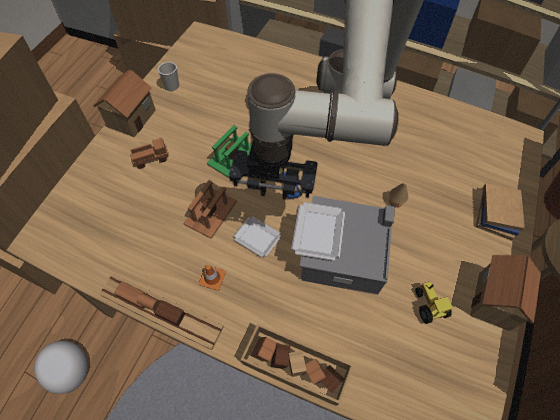

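The front rim hangs over the door edge: its top edge runs from about (135,85) to (92,318) in the scene crop, with the canopy level and the arm clear of it. Now I'll compute the canopy pose and the pinch pose.

Run:
```python
from gf import *
def px(pts,o=(275,190)): return np.array(pts,float)/5.4-0.5+0.5/5.4+o
C=onz("scene",px([(165,120),(330,138),(306,346),(137,322)]),.116)
print(C[:,:2],C.mean(0),np.linalg.norm(C-np.roll(C,1,0),axis=1)); print(toG(C)); 
for i,j in((3,0),(2,1)):
    e=C[i]-C[j]; print("ang",np.arctan2(e[1],e[0]))
L=onz("scene",px([(135,82),(92,320)]),.135);print("lip ends",L[:,:2],toG(L),L.mean(0));e=L[1]-L[0];print(np.arctan2(e[1],e[0]),np.linalg.norm(e))
L=onz("top",px([(440,335),(395,165)],(170,155)),.135);print(toG(L))
```

```text
[[0.5093 0.0677]
 [0.4848 0.1492]
 [0.599  0.178 ]
 [0.6204 0.0975]] [0.5534 0.1231 0.116 ] [0.115  0.0852 0.1178 0.0833]
[[-0.0114  0.0496]
 [ 0.0735  0.056 ]
 [ 0.077  -0.0618]
 [-0.0062 -0.0653]]
ang 0.2622977328229159
ang 0.24672637132820666
lip ends [[0.5053 0.0483]
 [0.6365 0.0797]] [[-0.0294  0.0577]
 [-0.0271 -0.0772]] [0.5709 0.064  0.135 ]
0.2343769577808679 0.13488760554658158
[[-0.0319  0.0583]
 [-0.0269 -0.0365]]
```

```bash
python3 -m creep '[[[-6.4,-0.3,0],[0,-4,0],0],[[-6.4,-0.3,0],[0,-4,0],0],[[-6.4,-0.3,0],[0,0,0],0],[[-6.4,-0.3,0],[0,0,0],0],[[-6.4,-0.3,0],[0,0,0],0]]';python3 -m creep '[[[-6.4,-0.3,0],[0,0,0],0],[[-6.4,-0.3,0],[0,0,0],0],[[0,0,0],[0,0,0],0]]';python3 plan.py .5821 .0142 .1839 104.3 -45
```

```text
time: 7.63
eef_pos: [0.5706, -0.0009, 0.2553]
orientation: [-0.036, -0.123, 0.949, 0.287]
force: [0.6, -0.6, -0.5]
opening: 0.0438
time: 7.88
eef_pos: [0.5713, -0.0037, 0.2532]
orientation: [-0.044, -0.117, 0.908, 0.399]
force: [-0.1, -0.4, -0.1]
opening: 0.0434
t 7.88 pos mm [571.27  -3.71 253.18] tool z [-0.17  0.72 -0.68] jaw [-0.18  0.65  0.74] F [-0.14 -0.39 -0.1 ] open 43.4 q [-0.17  0.49  0.27 -0.75 -1.71 -1.11]
shift [-14.04 -41.19  57.83] rows 1.38681128863542 norm rows 1.7356402830255249
turn [2.39 0.48 0.56] rows 0.3487010230863718
```

```bash
python3 -m creep '[[[2.4,0.5,0.6],[-10,-25,10],0],[[0,0,0],[-4,-15,12],0],[[0,0,0],[0,0,0],0]]';python3 plan.py .5664 .0758 .1203 104.3 -45
python3 - <<'E'
from gf import *
for n in("scene","top"):
    im=bot.capture(n);x0,y0=(240,140) if n=="scene" else (170,140); cv2.imwrite(f"pics/{n}7.png",cv2.resize(im[y0:y0+140,x0:x0+140],None,fx=4.2,fy=4.2,interpolation=cv2.INTER_CUBIC))
E
```

```text
time: 8.13
eef_pos: [0.5887, -0.0137, 0.2065]
orientation: [-0.047, -0.115, 0.917, 0.378]
force: [-0.2, -0.1, -0.9]
opening: 0.0438
t 8.13 pos mm [588.74 -13.65 206.45] tool z [-0.17  0.68 -0.71] jaw [-0.18  0.69  0.7 ] F [-0.16 -0.08 -0.9 ] open 43.8 q [-0.15  0.55  0.26 -0.71 -1.63 -1.08]
shift [ -0.35   4.79 126.09] rows 3.023855315015602 norm rows 3.026050177437976
turn [-0.24  0.05  0.06] rows 0.03443414863928871
```

View pics/scene7.png

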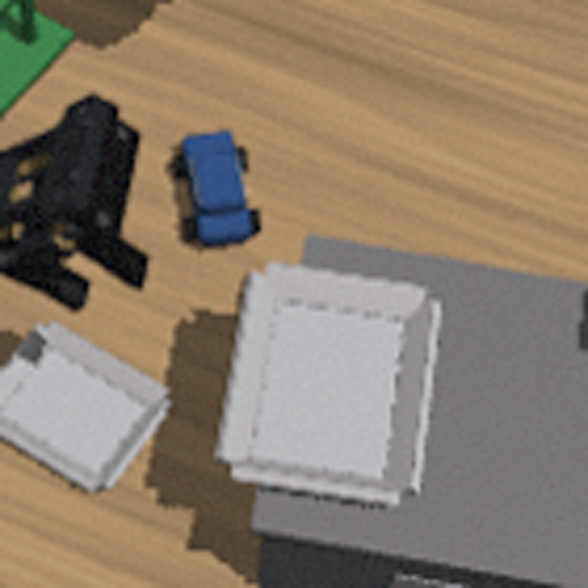

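The fingers, with tips at about (140,270) and (78,298) in the crop, point at the middle of the front rim near (240,370). I'll advance along the rim plane.

```bash
python3 -m creep '[[[0,0,0],[0,3,35],0],[[0,0,0],[0,2,35],0],[[0,0,0],[0,0,15],0],[[0,0,0],[0,0,0],0]]';python3 plan.py .5664 .0758 .1203 104.3 -45
python3 - <<'E'
from gf import *
for n in("scene",):
    im=bot.capture(n);x0,y0=(250,170); cv2.imwrite(f"pics/{n}8.png",cv2.resize(im[y0:y0+100,x0:x0+100],None,fx=6,fy=6,interpolation=cv2.INTER_CUBIC))
E
```

```text
time: 8.57
eef_pos: [0.5746, 0.0511, 0.1576]
orientation: [-0.04, -0.121, 0.918, 0.375]
force: [-0.1, 0.1, -0.3]
opening: 0.0436
t 8.57 pos mm [574.61  51.07 157.55] tool z [-0.16  0.68 -0.72] jaw [-0.19  0.69  0.7 ] F [-0.12  0.05 -0.25] open 43.6 q [-0.06  0.54  0.13 -0.74 -1.47 -1.05]
shift [ 2.38 -7.41 44.79] rows 1.0741519547167109 norm rows 1.0902622832317017
turn [-0.66  0.52  0.94] rows 0.17635302789854504
```

View pics/scene8.png

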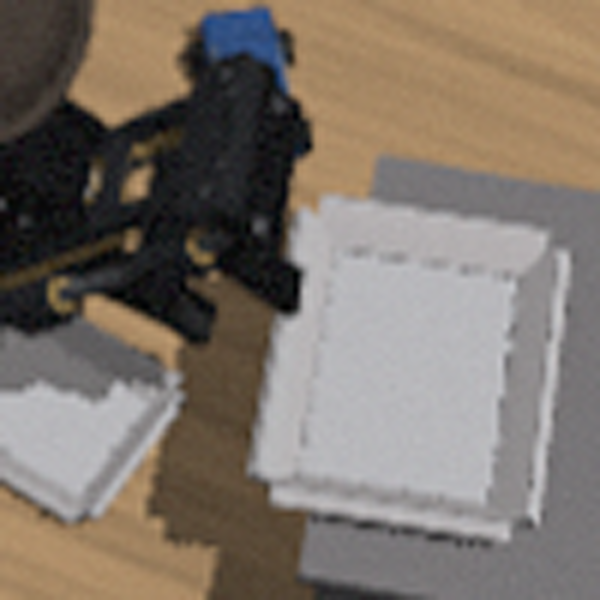

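```bash
python3 -m creep '[[[-0.7,0.5,0.9],[2,-8,5],0],[[0,0,0],[0,0,15],0],[[0,0,0],[0,0,0],0]]';python3 plan.py .5664 .0758 .1203 104.3 -45
```

```text
time: 8.87
eef_pos: [0.5737, 0.0566, 0.1429]
orientation: [-0.043, -0.118, 0.917, 0.379]
force: [-0.3, -0.2, -0.5]
opening: 0.0436
t 8.87 pos mm [573.7   56.57 142.92] tool z [-0.17  0.68 -0.71] jaw [-0.18  0.69  0.7 ] F [-0.27 -0.21 -0.54] open 43.6 q [-0.06  0.56  0.11 -0.75 -1.45 -1.04]
shift [ 2.51 -1.41 30.44] rows 0.7299367417014366 norm rows 0.7331877473385771
turn [-0.22  0.33  0.48] rows 0.08656120618690082
```

```bash
python3 -m creep '[[[0,0,0.5],[2.5,-2,12],0],[[0,0,0],[0,-1,10],0],[[0,0,0],[0,0,6],0],[[0,0,0],[0,0,0],0]]';python3 plan.py .5664 .0758 .1203 104.3 -45
python3 - <<'E'
from gf import *
for n in("scene",):
    im=bot.capture(n);x0,y0=(250,170); cv2.imwrite(f"pics/{n}9.png",cv2.resize(im[y0:y0+100,x0:x0+100],None,fx=6,fy=6,interpolation=cv2.INTER_CUBIC))
E
```

```text
time: 9.2
eef_pos: [0.5687, 0.0711, 0.121]
orientation: [-0.043, -0.113, 0.918, 0.378]
force: [-0.5, -0.3, -0.5]
opening: 0.0433
t 9.2 pos mm [568.7   71.07 121.  ] tool z [-0.16  0.68 -0.71] jaw [-0.18  0.69  0.7 ] F [-0.5  -0.29 -0.52] open 43.3 q [-0.04  0.57  0.07 -0.76 -1.4  -1.03]
shift [1.11 3.17 4.1 ] rows 0.09839073587492009 norm rows 0.12718097160730085
turn [-0.35  0.59 -0.02] rows 0.09584353101793035
```

View pics/scene9.png

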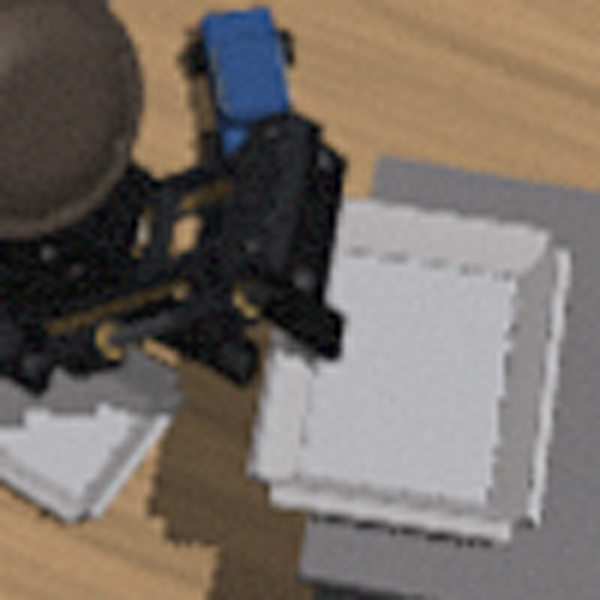

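The rim is between the fingers: upper finger over the tray at (325,340), lower one below the rim at (240,365). I'll make a small correction, then close.

```bash
python3 -m creep '[[[0,0.4,0],[1,3,3],0],[[0,0,0],[0,0,0],-0.5],[[0,0,0],[0,0,0],-0.75],[[0,0,0],[0,0,0],-1],[[0,0,0],[0,0,0],-1]]' 15;python3 plan.py .5664 .0758 .1203 104.3 -45;python3 -m creep '[[[0,0,0],[0,0,0],-1],[[0,0,0],[0,0,0],-1],[[0,0,0],[0,0,0],-1]]' 40;python3 plan.py .5664 .0758 .1203 104.3 -45
python3 - <<'E'
from gf import *
for n in("scene",):
    im=bot.capture(n);x0,y0=(250,170); cv2.imwrite(f"pics/{n}10.png",cv2.resize(im[y0:y0+100,x0:x0+100],None,fx=6,fy=6,interpolation=cv2.INTER_CUBIC))
E
```

```text
time: 9.67
eef_pos: [0.5677, 0.0743, 0.1222]
orientation: [-0.045, -0.115, 0.918, 0.376]
force: [1.0, -0.9, -0.1]
opening: 0.0246
t 9.67 pos mm [567.69  74.33 122.18] tool z [-0.17  0.68 -0.71] jaw [-0.18  0.69  0.7 ] F [ 1.03 -0.87 -0.14] open 24.6 q [-0.03  0.57  0.07 -0.76 -1.4  -1.03]
shift [ 0.89 -0.07  2.56] rows 0.06140107190709453 norm rows 0.0650411429466565
turn [-0.46  0.23  0.09] rows 0.0725907631616704
time: 9.92
eef_pos: [0.568, 0.0741, 0.1225]
orientation: [-0.045, -0.115, 0.918, 0.376]
force: [-0.1, -0.3, -0.4]
opening: 0.0077
t 9.92 pos mm [568.02  74.09 122.5 ] tool z [-0.17  0.68 -0.71] jaw [-0.18  0.69  0.7 ] F [-0.12 -0.26 -0.44] open 7.7 q [-0.03  0.57  0.07 -0.76 -1.4  -1.03]
shift [ 1.16 -0.08  3.01] rows 0.0720904953051335 norm rows 0.07729678121696723
turn [-0.48  0.29  0.1 ] rows 0.07963341025797988
```

View pics/scene10.png

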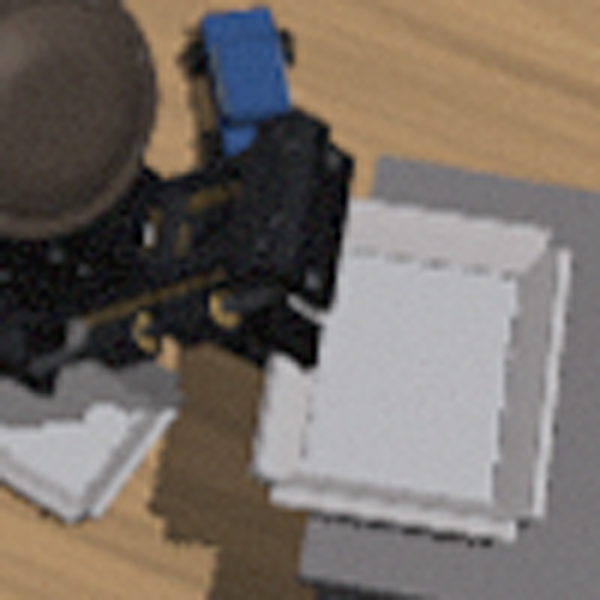

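The fingers stopped at 7.7 mm on the 8 mm rim, so it is held. Lifting slowly.

```bash
python3 -m creep '[[[0,0,0],[0,4,-4],-1],[[0,0,0],[0,6,-6],-1],[[0,0,0],[0,6,-6],-1],[[0,0,0],[0,6,-6],-1],[[0,0,0],[0,6,-6],-1]]' 45;python3 -m creep '[[[0,0,0],[0,8,-8],-1],[[0,0,0],[0,8,-8],-1],[[0,0,0],[0,8,-8],-1],[[0,0,0],[0,8,-8],-1],[[0,0,0],[0,0,0],-1]]' 45;python3 plan.py .5664 .0758 .1803 104.3 -45
python3 - <<'E'
from gf import *
for n in("scene","top"):
    im=bot.capture(n);cv2.imwrite(f"pics/{n}11full.png",im);x0,y0=(250,170) if n=="scene" else (170,140); cv2.imwrite(f"pics/{n}11.png",cv2.resize(im[y0:y0+120,x0:x0+120],None,fx=5,fy=5,interpolation=cv2.INTER_CUBIC))
E
```

```text
time: 10.38
eef_pos: [0.5666, 0.0738, 0.1626]
orientation: [-0.047, -0.114, 0.919, 0.376]
force: [-0.2, 0.1, -2.4]
opening: 0.0076
time: 10.8
eef_pos: [0.5674, 0.074, 0.217]
orientation: [-0.044, -0.115, 0.919, 0.375]
force: [1.0, -0.2, -1.8]
opening: 0.0073
t 10.8 pos mm [567.4   74.01 216.99] tool z [-0.17  0.68 -0.72] jaw [-0.18  0.69  0.7 ] F [ 0.98 -0.2  -1.8 ] open 7.3 q [-0.03  0.46  0.16 -0.74 -1.53 -1.16]
shift [  0.75 -24.23  27.62] rows 0.6622868759061543 norm rows 0.8811842282144697
turn [-0.65  0.33  0.16] rows 0.10455296259922546
```

View pics/scene11.png

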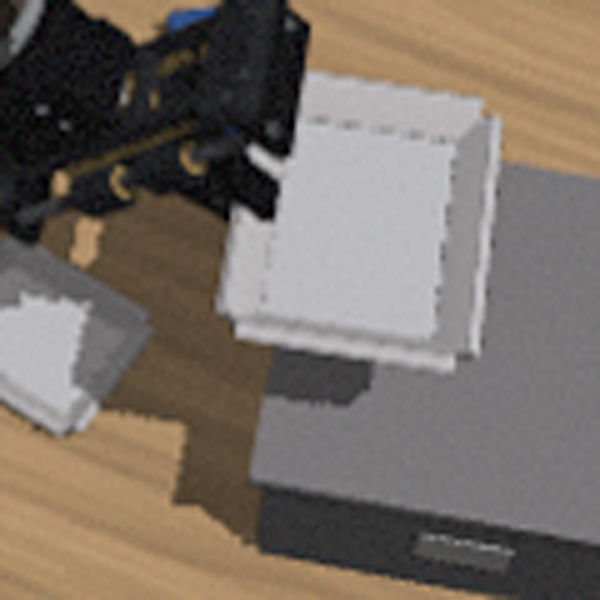

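View pics/top11full.png

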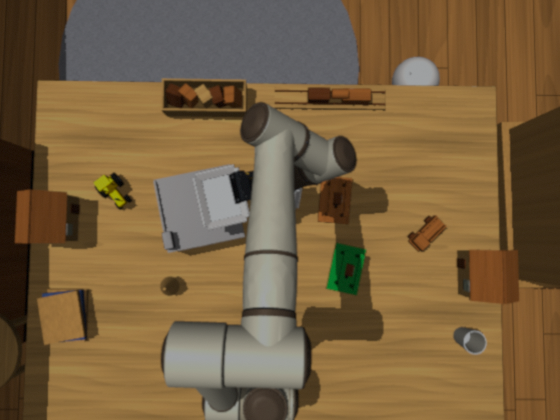

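The canopy is off the roof and held level, with floor corners at about (455,140), (436,337) and (265,315) in the crop and a wrist load of about 2 N. The other toys have not moved. Next I'll measure how the canopy sits in the hand.

Run:
```python
from gf import *
def px(pts,o=(250,170)): return np.array(pts,float)/5-0.5+0.1+np.array(o)
C=onz("scene",px([(455,140),(436,338),(264,314)]),.2105)
o=(C[0]+C[2])/2; print(C,o,np.linalg.norm(C[0]-C[1]),np.linalg.norm(C[1]-C[2]))
e=C[1]-C[0];a1=np.arctan2(e[1],e[0]); e=C[1]-C[2];a2=np.arctan2(e[1],e[0])-np.pi/2; print(a1,a2)
p=np.array([.5674,.0740]); d=o[:2]-p; a=np.radians(104.3)-np.pi/2
print("off canopy frame", d@[-np.sin(a),np.cos(a)], d@[-np.cos(a),-np.sin(a)])
d=np.array([.5535,.123])-[.568,.0741]; print("pre", d@[-np.sin(a),np.cos(a)], d@[-np.cos(a),-np.sin(a)])
```

```text
[[0.4852 0.1502 0.2105]
 [0.5961 0.1795 0.2105]
 [0.6179 0.0976 0.2105]] [0.5515 0.1239 0.2105] 0.1147281028992453 0.08478147658514502
0.25828091106000206 0.2598260707910791
off canopy frame 0.05228761331390583 0.0030498969662051704
pre 0.050966354950275676 0.001972476383257438
```

```bash
python3 plan.py .5655 -.269 .20 84.9 -45
```

```text
t 10.9 pos mm [566.57  74.22 214.6 ] tool z [-0.17  0.68 -0.71] jaw [-0.18  0.69  0.7 ] F [ 0.45 -0.02 -1.75] open 7.6 q [-0.03  0.47  0.15 -0.74 -1.53 -1.16]
shift [  85.01 -247.54 -222.52] rows 5.936113630827567 norm rows 8.23825408604449
turn [ -0.54 -13.45  13.78] rows 2.6905006766709874
```

```bash
python3 -m creep '[[[0,0,0],[4,-10,-10],-1],[[0,0,0],[6,-18,-17],-1],[[0,0,0],[6,-18,-17],-1],[[0,0,0],[6,-18,-17],-1],[[0,0,0],[6,-18,-17],-1]]';python3 plan.py .5655 -.269 .20 84.9 -45;python3 -m creep '[[[0,0,0],[6,-18,-17],-1],[[0,0,0],[6,-18,-17],-1],[[0,0,0],[6,-18,-17],-1],[[0,0,0],[6,-18,-17],-1],[[0,0,0],[6,-18,-17],-1]]';python3 plan.py .5655 -.269 .20 84.9 -45
```

```text
time: 11.32
eef_pos: [0.5646, -0.0428, 0.2099]
orientation: [-0.05, -0.117, 0.917, 0.377]
force: [-0.0, 0.5, -1.6]
opening: 0.0073
t 11.32 pos mm [564.59 -42.83 209.85] tool z [-0.18  0.68 -0.71] jaw [-0.18  0.69  0.7 ] F [-0.03  0.47 -1.64] open 7.3 q [-0.2   0.53  0.23 -0.69 -1.66 -1.04]
shift [  56.06 -162.73 -147.06] rows 3.902450827718234 norm rows 5.428995220416398
turn [ -0.3  -14.02  13.83] rows 2.750603484355673
time: 11.73
eef_pos: [0.5638, -0.1793, 0.2011]
orientation: [-0.054, -0.114, 0.917, 0.379]
force: [0.6, -0.8, -2.2]
opening: 0.0073
t 11.73 pos mm [ 563.77 -179.3   201.06] tool z [-0.18  0.68 -0.71] jaw [-0.17  0.69  0.71] F [ 0.58 -0.79 -2.18] open 7.3 q [-0.38  0.64  0.38 -0.62 -1.81 -0.94]
shift [ 20.66 -62.61 -60.85] rows 1.5014517316004525 norm rows 2.151618085822957
turn [ -0.07 -14.32  13.3 ] rows 2.729188999018343
```

```bash
python3 -m creep '[[[0,0,0],[6,-18,-17],-1],[[0,0,0],[6,-18,-17],-1],[[0,-3.6,3.4],[4,-12,-12],-1],[[0,-3.6,3.4],[0,0,0],-1],[[0,-3.6,3.4],[0,0,0],-1]]';python3 -m creep '[[[0,-3.6,3.4],[0,0,0],-1],[[0,0,0],[0,0,0],-1]]';python3 plan.py .5655 -.269 .17 84.9 -45
```

```text
time: 12.15
eef_pos: [0.5633, -0.2591, 0.1882]
orientation: [-0.004, 0.015, 0.923, 0.384]
force: [0.6, 0.1, -2.6]
opening: 0.0076
time: 12.32
eef_pos: [0.5604, -0.2623, 0.1855]
orientation: [0.013, 0.06, 0.921, 0.384]
force: [-1.4, 0.6, -1.9]
opening: 0.0079
t 12.32 pos mm [ 560.36 -262.34  185.48] tool z [ 0.07  0.71 -0.7 ] jaw [0.1  0.7  0.71] F [-1.38  0.57 -1.92] open 7.9 q [-0.56  0.63  0.35 -0.7  -1.68 -1.08]
shift [ -6.26 -15.11   6.57] rows 0.3622407081425915 norm rows 0.42251936671744394
turn [ 0.21  0.42 -2.23] rows 0.3181073771520536
```

```bash
python3 -m creep '[[[0.2,0.4,-2.2],[-6,-15,6],-1],[[0,0,0],[0,-8,8],-1],[[0,0,0],[0,0,0],-1]]';python3 plan.py .5655 -.269 .15 84.9 -45
python3 - <<'E'
from gf import *
for n in("scene","top"):
    im=bot.capture(n);x0,y0=(150,130) if n=="scene" else (270,130); cv2.imwrite(f"pics/{n}12.png",cv2.resize(im[y0:y0+120,x0:x0+120],None,fx=5,fy=5,interpolation=cv2.INTER_CUBIC))
E
```

```text
time: 12.57
eef_pos: [0.5634, -0.271, 0.157]
orientation: [0.016, 0.04, 0.923, 0.383]
force: [0.3, -0.9, -3.0]
opening: 0.0072
t 12.57 pos mm [ 563.43 -271.04  157.02] tool z [ 0.06  0.71 -0.71] jaw [0.06 0.7  0.71] F [ 0.33 -0.91 -3.03] open 7.2 q [-0.56  0.67  0.35 -0.68 -1.66 -1.01]
shift [-1.9  -3.41  6.52] rows 0.15640339334019862 norm rows 0.1822399558520414
turn [ 0.06 -0.18  0.04] rows 0.02696541360270649
```

View pics/scene12.png

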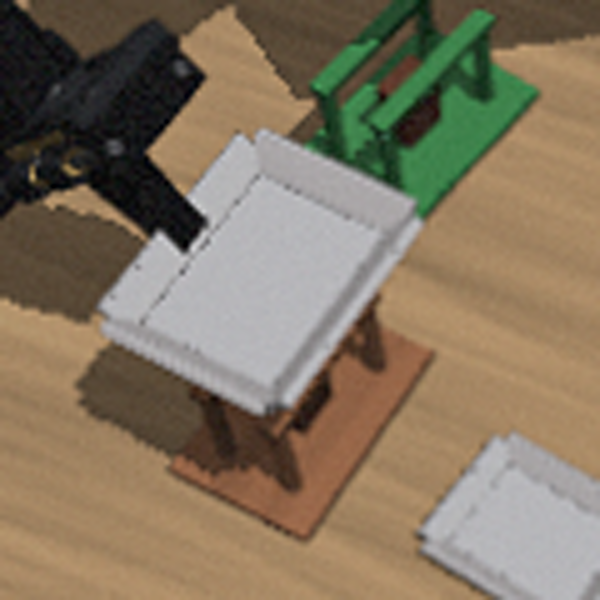

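View pics/top12.png

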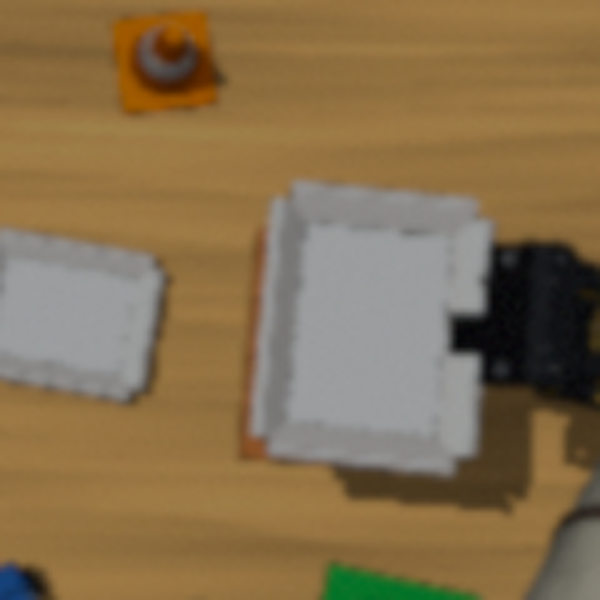

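The canopy hangs over the wooden station, square to it in the top view (floor corners about (303,222), (450,236), (437,440), (290,425)). I'll measure its offset from both views.

Run:
```python
from gf import *
def px(pts,o): return np.array(pts,float)/5-0.5+0.1+np.array(o)
S=px([(262,176),(383,229),(258,383),(146,322)],(150,130)); T=px([(437,440),(290,425),(303,222),(450,236)],(270,130))
for z in(.1505,):
    for n,P in(("scene",S),("top",T)):
        C=onz(n,P,z); print(n,C[:,:2].tolist(),C.mean(0),np.linalg.norm(C-np.roll(C,1,0),axis=1))
        e=C[3]-C[0]; e2=C[2]-C[1]; print(np.arctan2(e[1],e[0]),np.arctan2(e2[1],e2[0]))
# triangulated heights
for i in range(4):
    o1,d1=ray("scene",S[i:i+1]);o2,d2=ray("top",T[i:i+1]);A=np.c_[d1[0],-d2[0]];t,_,_,_=np.linalg.lstsq(A,o2-o1,rcond=None)
    p1=o1+d1[0]*t[0];p2=o2+d2[0]*t[1];print((p1+p2)/2,np.linalg.norm(p1-p2))
```

```text
scene [[0.504206812648729, -0.2557384205085378], [0.5089210747323584, -0.17478028728136455], [0.626115239933103, -0.19065658027481883], [0.6171406629184223, -0.2666612767328511]] [ 0.5641 -0.222   0.1505] [0.1135 0.0811 0.1183 0.0765]
-0.09641915626303528 -0.13465028197952822
top [[0.5041722710571298, -0.2591143953591967], [0.512109224233157, -0.17446905708275517], [0.6296546515984311, -0.18200738641252204], [0.6223108946194706, -0.2671738319585826]] [ 0.5671 -0.2207  0.1505] [0.1184 0.085  0.1178 0.0855]
-0.06811462928135995 -0.06404349664750829
[ 0.5036 -0.2581  0.1487] 0.002989580905349303
[ 0.5117 -0.1734  0.1551] 0.000983342747967763
[ 0.6296 -0.1834  0.1605] 0.00619539737441329
[ 0.6207 -0.2645  0.1574] 0.0026403432387500556
```

```bash
python3 -m creep '[[[0,0,0],[-1.5,-3,9],-1],[[0,0,0],[0,-6,6],-1],[[0,0,0],[0,-6,6],-1],[[0,0,0],[0,-4,4],-1],[[0,0,0],[0,0,0],-1]]';python3 plan.py .565 -.2675 .1025 84.9 -45
```

```text
time: 13.08
eef_pos: [0.5674, -0.2651, 0.1256]
orientation: [0.017, 0.038, 0.923, 0.382]
force: [-0.2, -0.6, -2.2]
opening: 0.0073
t 13.08 pos mm [ 567.39 -265.05  125.6 ] tool z [ 0.06  0.7  -0.71] jaw [0.06 0.71 0.71] F [-0.23 -0.62 -2.17] open 7.3 q [-0.55  0.7   0.32 -0.68 -1.6  -0.98]
shift [  2.22 -18.18  14.48] rows 0.4359275361853047 norm rows 0.5598987047215735
turn [-0.06 -0.2   0.34] rows 0.05566011560567226
```

```bash
python3 -m creep '[[[0,0,0.3],[2,-6,3],-1],[[0,0,0],[0,-4,4],-1],[[0,0,0],[0,-3,3],-1],[[0,0,0],[0,0,0],-1]]';python3 plan.py .565 -.2675 .1025 84.9 -45
```

```text
time: 13.42
eef_pos: [0.5649, -0.2671, 0.1074]
orientation: [0.015, 0.04, 0.923, 0.382]
force: [-0.9, 0.2, -2.8]
opening: 0.0078
t 13.42 pos mm [ 564.93 -267.06  107.42] tool z [ 0.06  0.7  -0.71] jaw [0.06 0.71 0.71] F [-0.91  0.17 -2.8 ] open 7.8 q [-0.55  0.72  0.31 -0.68 -1.58 -0.96]
shift [-0.12 -3.78  3.17] rows 0.09070459833045694 norm rows 0.11841325574172509
turn [-0.06 -0.23  0.01] rows 0.033232908149111805
```

```bash
for i in 1; do python3 -m creep '[[[0,0,0],[0,-1.5,1.5],-1],[[0,0,0],[0,0,0],-1]]'; done; python3 -m creep '[[[0,0,0],[0,-1,1],-1],[[0,0,0],[0,0,0],-1]]'; python3 -m creep '[[[0,0,0],[0,-1,1],-1],[[0,0,0],[0,0,0],-1]]'; python3 plan.py .565 -.2675 .1025 84.9 -45
python3 - <<'E'
from gf import *
for n in("scene","top"):
    im=bot.capture(n);x0,y0=(150,130) if n=="scene" else (270,130); cv2.imwrite(f"pics/{n}13.png",cv2.resize(im[y0:y0+120,x0:x0+120],None,fx=5,fy=5,interpolation=cv2.INTER_CUBIC))
E
```

```text
time: 13.58
eef_pos: [0.5648, -0.2673, 0.1049]
orientation: [0.015, 0.04, 0.923, 0.382]
force: [-0.6, -0.6, -1.7]
opening: 0.0075
time: 13.75
eef_pos: [0.565, -0.2675, 0.1037]
orientation: [0.015, 0.04, 0.923, 0.382]
force: [0.3, 0.7, -2.8]
opening: 0.0078
time: 13.92
eef_pos: [0.5652, -0.2676, 0.1026]
orientation: [0.016, 0.04, 0.923, 0.381]
force: [0.1, 0.4, -0.8]
opening: 0.0079
t 13.92 pos mm [ 565.2  -267.64  102.63] tool z [ 0.06  0.7  -0.71] jaw [0.06 0.71 0.71] F [ 0.06  0.41 -0.84] open 7.9 q [-0.55  0.73  0.31 -0.68 -1.57 -0.96]
shift [ 0.21 -0.    0.18] rows 0.005021926605526762 norm rows 0.0066198520909901675
turn [-0.11 -0.16  0.05] rows 0.027746463279568836
```

View pics/scene13.png

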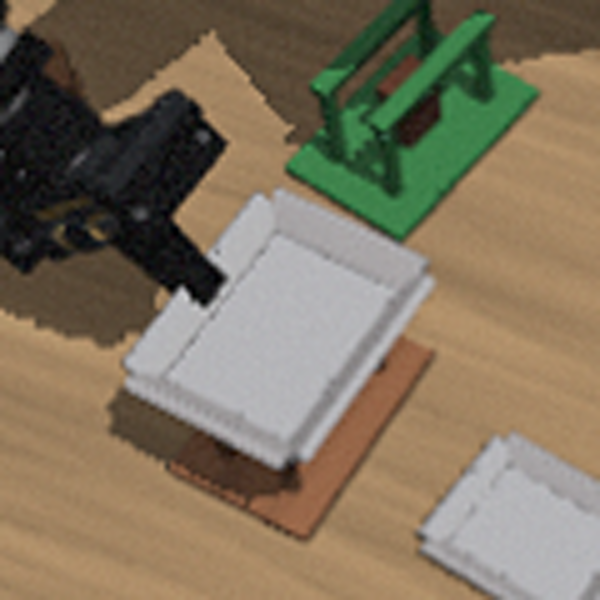

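The canopy is on or just above the beams, and the wrist load is dropping from −2.8 to −0.8 N. A little further.

```bash
python3 -m creep '[[[0,0,0],[0,-0.7,0.7],-1],[[0,0,0],[0,0,0],-1],[[0,0,0],[0,0,0],-1]]';python3 plan.py .565 -.2675 .1025 84.9 -45; python3 -m creep '[[[0,0,0],[0,-0.7,0.7],-1],[[0,0,0],[0,0,0],-1],[[0,0,0],[0,0,0],-1]]';python3 plan.py .565 -.2675 .1025 84.9 -45
```

```text
time: 14.27
eef_pos: [0.5654, -0.2678, 0.1025]
orientation: [0.016, 0.04, 0.923, 0.381]
force: [-0.2, 0.6, -1.5]
opening: 0.0076
t 14.27 pos mm [ 565.44 -267.79  102.46] tool z [ 0.06  0.7  -0.71] jaw [0.06 0.71 0.71] F [-0.23  0.56 -1.46] open 7.6 q [-0.55  0.73  0.31 -0.68 -1.57 -0.95]
shift [0.46 0.21 0.15] rows 0.011080285464049688 norm rows 0.012693165043381617
turn [-0.13 -0.12  0.11] rows 0.029807434480081725
time: 14.52
eef_pos: [0.5655, -0.2678, 0.1022]
orientation: [0.017, 0.039, 0.923, 0.381]
force: [-0.1, -0.0, -0.5]
opening: 0.0078
t 14.52 pos mm [ 565.5  -267.8   102.18] tool z [ 0.06  0.7  -0.71] jaw [0.06 0.71 0.71] F [-0.13 -0.02 -0.47] open 7.8 q [-0.55  0.73  0.31 -0.68 -1.57 -0.95]
shift [ 0.52  0.4  -0.05] rows 0.012447354840008121 norm rows 0.015807552940654702
turn [-0.12 -0.12  0.16] rows 0.03223127152445876
```

```bash
python3 -m creep '[[[0,0,0],[0,-1,1],-1],[[0,0,0],[0,0,0],-1],[[0,0,0],[0,0,0],-1]]';python3 plan.py .565 -.2675 .1025 84.9 -45; python3 -m creep '[[[0,0,0],[0,0,0],-1]]' 10;python3 -m creep '[[[0,0,0],[0,0,0],-0.7],[[0,0,0],[0,0,0],-0.5],[[0,0,0],[0,0,0],-0.3],[[0,0,0],[0,0,0],-0.1],[[0,0,0],[0,0,0],0]]';python3 plan.py .565 -.2675 .1025 84.9 -45
python3 - <<'E'
from gf import *
for n in("scene","top"):
    im=bot.capture(n);x0,y0=(150,130) if n=="scene" else (270,130); cv2.imwrite(f"pics/{n}14.png",cv2.resize(im[y0:y0+120,x0:x0+120],None,fx=5,fy=5,interpolation=cv2.INTER_CUBIC))
E
```

```text
time: 14.77
eef_pos: [0.5656, -0.2678, 0.102]
orientation: [0.017, 0.039, 0.923, 0.382]
force: [0.2, -0.9, -0.8]
opening: 0.0076
t 14.77 pos mm [ 565.59 -267.81  101.99] tool z [ 0.06  0.7  -0.71] jaw [0.06 0.71 0.71] F [ 0.18 -0.93 -0.75] open 7.6 q [-0.55  0.73  0.31 -0.68 -1.57 -0.95]
shift [ 0.61  0.55 -0.18] rows 0.014742588032940249 norm rows 0.020190471754718185
turn [-0.1  -0.11  0.23] rows 0.03765012223378391
time: 14.85
eef_pos: [0.5657, -0.2678, 0.1019]
orientation: [0.017, 0.039, 0.923, 0.382]
force: [0.4, -0.4, -1.2]
opening: 0.0077
time: 15.27
eef_pos: [0.5658, -0.2675, 0.1016]
orientation: [0.017, 0.039, 0.923, 0.382]
force: [0.0, 0.5, -0.2]
opening: 0.0317
t 15.27 pos mm [ 565.79 -267.54  101.63] tool z [ 0.06  0.7  -0.71] jaw [0.06 0.71 0.71] F [ 0.03  0.5  -0.19] open 31.7 q [-0.55  0.73  0.31 -0.68 -1.57 -0.95]
shift [ 0.79  0.6  -0.64] rows 0.01885774937538341 norm rows 0.028230053429883738
turn [-0.08 -0.09  0.24] rows 0.03725530107329138
```

View pics/scene14.png

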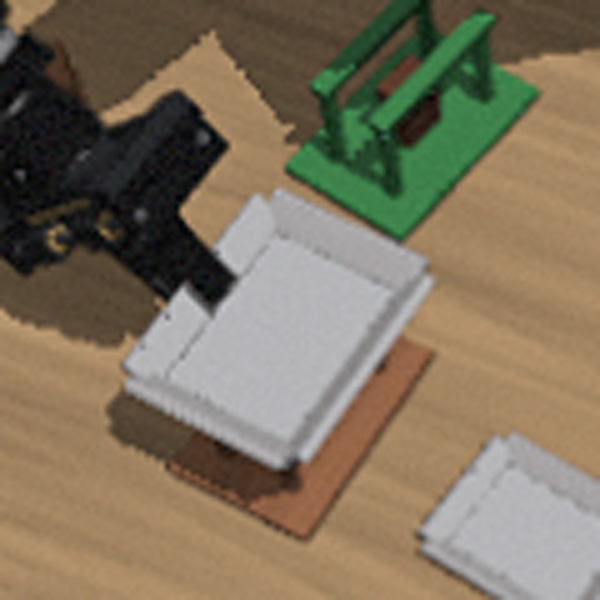

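View pics/top14.png

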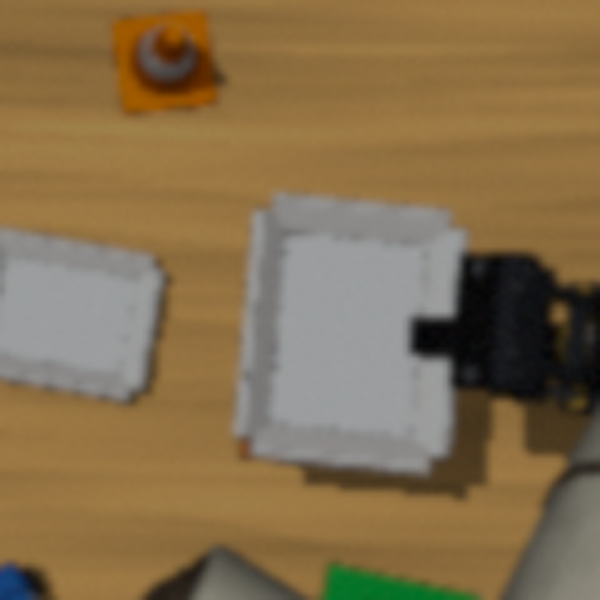

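The fingers are open and off the rim, and the canopy has not moved. I'll retreat straight back along the tool axis. The lower finger slides out along the rim's underside, so the opening stays as it is.

```bash
python3 -m creep '[[[0,0,0],[0,0,-10],0],[[0,0,0],[0,0,-20],0],[[0,0,0],[0,0,-30],0],[[0,0,0],[0,0,-35],0],[[0,0,0],[0,0,-35],0]]';python3 plan.py
python3 - <<'E'
from gf import *
for n in("scene","top"):
    im=bot.capture(n);cv2.imwrite(f"pics/{n}15full.png",im);x0,y0=(150,130) if n=="scene" else (270,130); cv2.imwrite(f"pics/{n}15.png",cv2.resize(im[y0:y0+120,x0:x0+120],None,fx=5,fy=5,interpolation=cv2.INTER_CUBIC))
E
```

```text
time: 15.78
eef_pos: [0.5561, -0.3566, 0.1928]
orientation: [0.01, 0.038, 0.922, 0.386]
force: [2.0, -1.4, 0.4]
opening: 0.043
t 15.78 pos mm [ 556.14 -356.6   192.85] tool z [ 0.05  0.71 -0.7 ] jaw [0.06 0.7  0.71] F [ 2.   -1.41  0.4 ] open 43.0 q [-0.65  0.74  0.57 -0.66 -1.84 -1.03]
```

View pics/scene15.png

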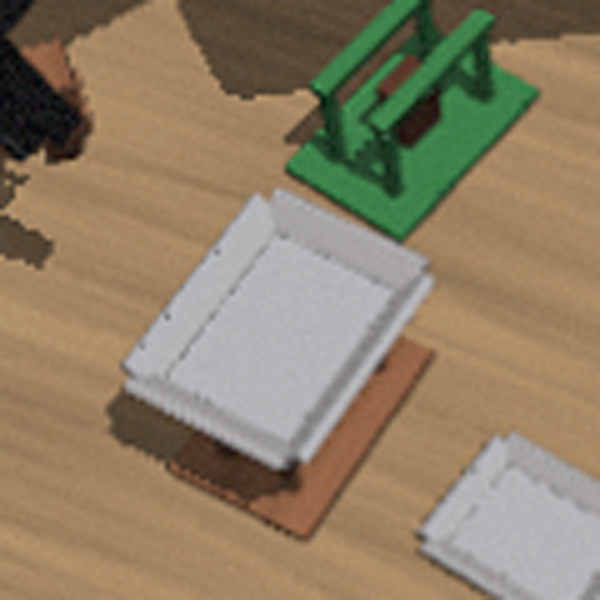

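View pics/top15.png

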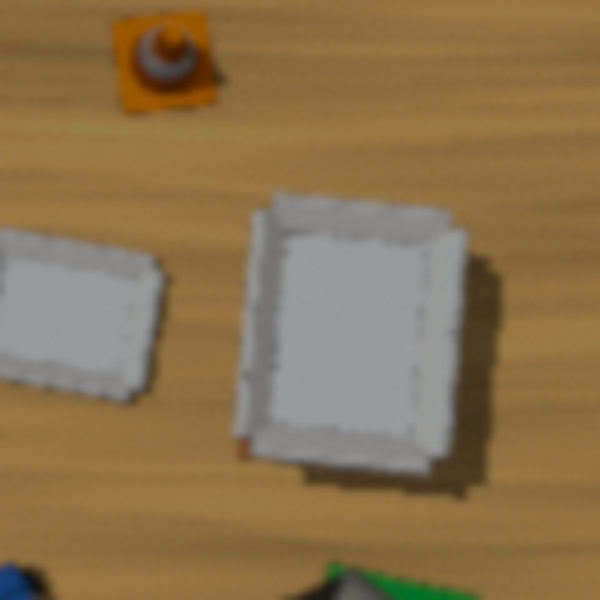

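View pics/scene15full.png

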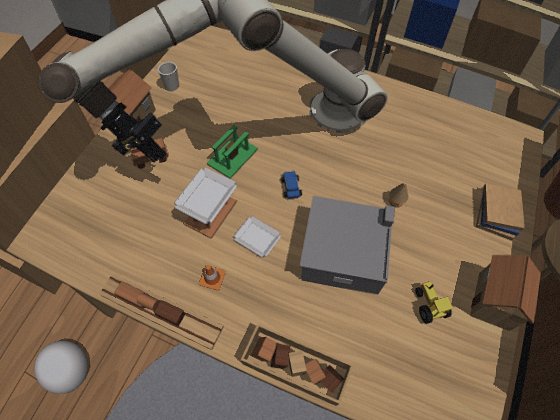

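The canopy lies on the wooden station and the fingers are well clear; the other toys look unmoved. I'll rest a few rows, then measure the final pose.

```bash
python3 -m creep '[[[0,0,0],[0,5,-5],0],[[0,0,0],[0,0,0],0],[[0,0,0],[0,0,0],0],[[0,0,0],[0,0,0],0]]'
python3 - <<'E'
from gf import *
def px(pts,o): return np.array(pts,float)/5-0.5+0.1+np.array(o)
S=px([(280,233),(396,290),(278,440),(164,377)],(150,130)); T=px([(410,434),(270,420),(284,230),(422,243)],(270,130))
for n,P in(("scene",S),("top",T)):
    C=onz(n,P,.096); print(n,C.mean(0),np.linalg.norm(C-np.roll(C,1,0),axis=1))
    e=C[3]-C[0]; e2=C[2]-C[1]; print(np.arctan2(e[1],e[0]),np.arctan2(e2[1],e2[0]))
for i in range(4):
    o1,d1=ray("scene",S[i:i+1]);o2,d2=ray("top",T[i:i+1]);t=np.linalg.lstsq(np.c_[d1[0],-d2[0]],o2-o1,rcond=None)[0]
    p1=o1+d1[0]*t[0];p2=o2+d2[0]*t[1];print((p1+p2)/2,np.linalg.norm(p1-p2))
# toys moved?
a=cv2.imread("pics/scene0.png");b=bot.capture("scene");cv2.imwrite("pics/fin.png",b)
h=lambda I:cv2.cvtColor(I,cv2.COLOR_BGR2HSV)
for nm,lo,hi,(x0,y0,x1,y1) in(("car",(105,120,40),(130,255,255),(270,160,315,210)),("tractor",(22,150,60),(35,255,255),(405,270,465,330)),("cone",(5,170,100),(15,255,255),(190,255,235,295)),("tree",(0,0,0),(30,255,95),(383,175,415,215)),("lorry",(0,110,40),(14,255,255),(125,135,175,172))):
    r=[]
    for I in(a,b):
        m=cv2.inRange(h(I),lo,hi)[y0:y1,x0:x1];M=cv2.moments(m,True);r.append((round(M['m10']/max(M['m00'],1),1),round(M['m01']/max(M['m00'],1),1),M['m00']))
    print(nm,r)
c=bot.capture("top");d=cv2.imread("pics/top0.png")
for I,k in((d,0),(c,1)): cv2.imwrite(f"pics/lor{k}.png",cv2.resize(I[200:270,390:470],None,fx=4,fy=4))
cv2.imwrite("pics/lor.png",np.hstack([cv2.imread("pics/lor0.png"),cv2.imread("pics/lor1.png")]))
o=bot.get_obs();print(o['eef_pos'],o['force'],o['time'])
E
```

```text
time: 16.22
eef_pos: [0.5562, -0.3617, 0.2041]
orientation: [0.015, 0.039, 0.923, 0.382]
force: [1.0, 0.4, 0.9]
opening: 0.0434
scene [ 0.567  -0.2182  0.096 ] [0.1156 0.0824 0.1173 0.0806]
-0.11524860731463786 -0.13043682582121197
top [ 0.5715 -0.2158  0.096 ] [0.1157 0.0845 0.1151 0.0837]
-0.06641012125378802 -0.07303504679840686
[ 0.5091 -0.251   0.102 ] 0.0036323448411451895
[ 0.5171 -0.1682  0.1028] 0.001534195228186855
[ 0.6325 -0.1793  0.105 ] 0.005109473384216504
[ 0.6243 -0.26    0.1063] 0.0009767203036286966
car [(21.5, 24.8, 286.0), (21.6, 24.8, 285.0)]
tractor [(29.2, 31.9, 129.0), (29.2, 31.8, 125.0)]
cone [(22.4, 23.6, 250.0), (22.6, 23.5, 260.0)]
tree [(9.5, 21.0, 277.0), (9.1, 21.0, 261.0)]
lorry [(23.9, 17.4, 646.0), (23.8, 17.7, 344.0)]
[ 0.5562 -0.3614  0.2036] [ 0.5198  0.0045 -1.2329] 16.3167
```

View pics/lor.png

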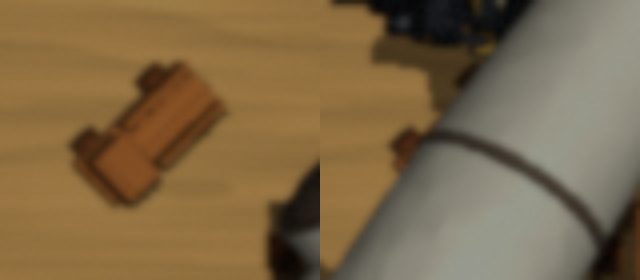

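The final pose agrees with the station's, and all the toys match their starting places. Handing in.

```bash
python3 -c "
from plant import bot
print(bot.sign_off())"
```

```text
the job is handed in; nothing more can be done
None
```

The canopy is on the wooden station's beams, released and clear of the robot, and the job was handed in at about 16.3 s of the 54 s. No verdict was reported.

I slid it from inside the tray until its front rim stuck out about 30 mm past the garage's door edge. I then pinched that rim at 45° with 40–45 N, lifted the panel off, turned it about 19° and lowered it slowly onto the beams.

**Last checks:**
- **Position:** the canopy's centre is at about (0.567, −0.218) from the scene view and (0.572, −0.216) from the top view. The station's centre is about (0.567, −0.217), so it is within about 5 mm.
- **Alignment:** the top view puts its long side within about 0.02 rad of the station's. The scene view gives about 0.05 rad.
- **Other toys:** car, tractor, cone and tree are within 0.5 pixel of their starting places. The arm partly hid the lorry, but the parts in view had not moved.

**Checks that disagreed:**
- **Height:** triangulating the floor corners across the two views put them 6–10 mm higher than expected, with up to 5 mm of mismatch between the views. The views also differed by about 5 mm in x on the station's own beams before I placed anything, so I took this as calibration or pixel-picking error. I therefore have no precise height or level measurement.
- **Contact:** as I lowered it, the wrist load dropped towards zero and the panel did not visibly move on release. This is the main evidence that it is seated.
- **Pressing:** while sliding, the tool pressed down with up to about 4 N on the overhanging side. I backed off, and the next picture showed the canopy still flat on the roof.

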